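# Change over the battery packs in the split-door charging cabinet

### The job

Swing the magnifier lamp away from over the charging cabinet until its arm points straight out to the far side of the bench, and leave it there; then open the top half of the cabinet's split door, leaving the bottom half bolted. Take any packs you find inside out and stand them in the aluminium tray, and stand every pack from the bench mat upright on the floor of a bay of its own; only then shut the top half fully. Do not disturb the other things on the bench (solvent bottle, screwdriver, meter).

Things in the scene. Friction and masses are not known exactly. Their poses are not given: they have to be found in the camera images.
- floor (a point): floor centre of the cabinet's upper compartment, 100 mm above the bench; x into the cabinet, away from its door, y left along its front, z up. Cabinet 140 deep, 294 wide, 200 mm high; compartment 114 deep (x), 270 mm wide, side and back walls 93 mm high. The upper leaf carries the clear front and the clear roof and swings both away: once open, packs are reached from straight above.
- bay0 (a point): floor centre of the right-hand (-y) of the three bays, 90 mm apart along y, about 84 mm wide and 110 mm deep, parted by steel ribs 6 mm thick and 18 mm high; the front sill is 6 mm high. A pack stands here with its fin along x. Axes as the cabinet.
- bay1 (a point): floor centre of the middle of the three bays, 90 mm apart along y, about 84 mm wide and 110 mm deep, parted by steel ribs 6 mm thick and 18 mm high; the front sill is 6 mm high. A pack stands here with its fin along x. Axes as the cabinet.
- bay2 (a point): floor centre of the left-hand (+y) of the three bays, 90 mm apart along y, about 84 mm wide and 110 mm deep, parted by steel ribs 6 mm thick and 18 mm high; the front sill is 6 mm high. A pack stands here with its fin along x. Axes as the cabinet.
- upper_leaf (a joint): upper half of the split door, rad: 0 shut, opens to 2.1; clockwise seen from above, about a vertical hinge at the cabinet's front left edge, so that its free edge comes out towards the robot. Light friction (about 1 N at the grip), stays where it is left. The panel is 294 mm wide, 2 to 100 mm above the compartment floor, with a 134 mm deep roof at the top of it.
- leaf_grip (a point): middle of the upper leaf's grip: an upright black round post 20 mm in diameter and 45 mm high standing on the leaf's roof edge, 135 mm from the hinge along the panel and 12 mm behind it; point half-way up, 222.5 mm above the bench. It can be held from above and turns easily between the fingers.
- leaf_hinge (a point): point on the upper leaf's vertical hinge axis, at the height of the grip; 135.5 mm from the grip
- lower_leaf (a joint): bottom half of the split door, rad: 0 shut; it is bolted and only has a little play against a stiff spring. It must stay shut.
- bolt (a joint): steel barrel bolt on the front of the bottom half, m: 0 shot home, 0.03 drawn. It must not be drawn.
- lamp (a joint): swinging arm of the magnifier lamp, rad about its vertical column, growing anticlockwise seen from above: 0 when it points straight out to the far side, parallel to the cabinet's x axis within 0.1; about 1.5 over the cabinet; range -0.2 to 2. Light friction (about 1 N at the grip), stays where it is left.
- lamp_grip (a point): middle of the lamp arm's grip: an upright black round post 20 mm in diameter, 40 mm high, on top of the arm, 110 mm from the pivot; point half-way up, 309 mm above the bench. It can be held from above and turns easily between the fingers.
- lamp_pivot (a point): point on the lamp's vertical pivot axis at the height of the grip; the column below is 24 mm thick on a 76 mm round foot. The round white lamp head, 116 mm across and 24 mm thick, is centred 270 mm from this axis and 280 mm above the bench
- tray_floor (a point): centre of the inner floor of the open aluminium tray (outside 135 x 190 x 32 mm along its x, y, z; walls 5 mm, floor 5 mm above the bench); room for two packs side by side along y
- fresh0_c (a point): battery pack: black box 86 x 50 x 44 mm (its x, y, z) with a grey upright carry fin 70 x 20 x 35 mm along the middle of its top, 79 mm high in all, about 0.35 kg; point at its centre, 39.5 mm above its underside, x along the fin, z up. It stands on the bench mat at the start (two or three such are present) and is to be charged.
- fresh1_c (a point): battery pack: black box 86 x 50 x 44 mm (its x, y, z) with a grey upright carry fin 70 x 20 x 35 mm along the middle of its top, 79 mm high in all, about 0.35 kg; point at its centre, 39.5 mm above its underside, x along the fin, z up. It stands on the bench mat at the start (two or three such are present) and is to be charged.
- fresh2_c (a point): battery pack: black box 86 x 50 x 44 mm (its x, y, z) with a grey upright carry fin 70 x 20 x 35 mm along the middle of its top, 79 mm high in all, about 0.35 kg; point at its centre, 39.5 mm above its underside, x along the fin, z up. It stands on the bench mat at the start (two or three such are present) and is to be charged.
- done0_c (a point): battery pack: black box 86 x 50 x 44 mm (its x, y, z) with a grey upright carry fin 70 x 20 x 35 mm along the middle of its top, 79 mm high in all, about 0.35 kg; point at its centre, 39.5 mm above its underside, x along the fin, z up. Stands in bay 0 at the start, if present (none to two such are present, fully charged).
- done1_c (a point): battery pack: black box 86 x 50 x 44 mm (its x, y, z) with a grey upright carry fin 70 x 20 x 35 mm along the middle of its top, 79 mm high in all, about 0.35 kg; point at its centre, 39.5 mm above its underside, x along the fin, z up. Stands in bay 1 at the start, if present (none to two such are present, fully charged).
- done2_c (a point): battery pack: black box 86 x 50 x 44 mm (its x, y, z) with a grey upright carry fin 70 x 20 x 35 mm along the middle of its top, 79 mm high in all, about 0.35 kg; point at its centre, 39.5 mm above its underside, x along the fin, z up. Stands in bay 2 at the start, if present (none to two such are present, fully charged).
- solvent: white solvent bottle, 68 mm across, 150 mm high, origin at the centre of its base; leave alone
- driver: green screwdriver lying on the bench, 190 mm long; leave alone
- meter: yellow multimeter, not always there, lying on the bench, 150 x 75 x 35 mm, origin at the centre of its underside; leave alone
Things that resemble listed ones, but are neither listed nor needed, are in the scene too. What is shaped like the part that bears fresh1_c but purple or red is not meant.

How it is judged:
By the outcome, as a careful person would: the job done as asked, in the order asked, and still so for the second after the job is handed in, with the robot touching nothing.
Of fresh0, fresh1, fresh2 only 2 to 3 are there at a start; the rules pass over those that are not, and their reading is None.
Of done0, done1, done2, meter only 1 to 2 are there at a start; the rules pass over those that are not, and their reading is None.
At some moment in a run one of fresh0, fresh1, fresh2 may be knocked a few centimetres aside while the robot is not near it.
It also fails if it takes over 210 s, if anything falls off the work surface, if the arm or the gripper's body presses on something with over 40 N, if the wrist force passes 120 N, or if a joint passes its speed limit or range.

### The arm

A 6-joint arm with a two-finger parallel gripper is mounted at the origin on the work surface. World frame = base frame: x ahead of the robot, y to its left, z up, the work surface at z = 0. Lengths are in m, angles in degrees, forces in N, time in s.
With the tool pointing down it reaches from about 0.3 to 0.95 m from the base axis. Payload 3.1 kg.
Tool frame: the origin (TCP) lies at the very end of the fingers, on their centre line; the grasp point (between the pads) lies 19 mm behind it; z points along the fingers, y is the line along which they close (so a half turn about z gives the same grasp; the last joint's range is limited). The gripper opens to 85 mm and grips with 20 to 120 N. Pads are 22 mm wide; open, the fingers measure 114 mm over their backs; the gripper's body (76 mm by 85 mm) begins 54 mm behind the grasp point. The pads swing forward as they close: fully open they stand 13 mm farther back than shut.
Start: joints at [70.262, 17.653, 93.61, -0, 68.738, -3.994], TCP at [0.17, 0.602, 0.231] pointing down, gripper open.
Joint ranges: [-175.34, 175.34], [-45.06, 112.39], [2.9, 150.54], [-68.45, 248.45], [3.09, 151.38], [-168.51, 168.51]. Speed limits (degrees/s): [159.86, 159.86, 180, 180, 180, 180].

### API

Orientations are given as [roll, pitch, yaw] about the fixed x, y, z axes, in that order (R = Rz(yaw) Ry(pitch) Rx(roll)).
In Python, from bench import readout, viewer, r gives the robot as it stands.
- The arm moves only by the shell command python3 -m jog 'ROWS' [FORCE]. ROWS is JSON, a list of rows, each an object with "xyz": the shift along the tool's x, y, z in mm, a list of three; "angular": the turn, a rotation vector about the tool's x, y, z in rad, a list of three; "grip": the finger opening in mm, from 0 to 85.4. A call has 1 to 20 rows; each row is the pose to reach, as a shift and turn from the pose commanded when the call began, along the tool's axes at that moment; what a row does not reach only later rows make up. A row lasts 1/10 s, in which the tool goes at most 50 mm and 8.59 degrees, less where a joint would pass 70% of its speed; a pose out of reach is approached as far as the arm can. A call with a gripper value outside its range is refused whole. The fingers move at their own pace and stop on an object; FORCE is the grip in N (left out, the last holds). Time passes only in rows, so rows that repeat a pose let the fingers close. It gives the time, the measured TCP pose, the force, the opening and the grip force at its end, in the units of the state.
- readout.read_state(): the state, without advancing time (a new reading comes with each control period).
- viewer.get_image(name): name is "scene" or "side" or "wrist"; returns (picture, depth): 384x512x3 uint8, blue, green, red; 384x512 float32, m along the optical axis (not along the pixel's ray), 0 where there is no reading.
- viewer.camera_model(name): a dict with "intrinsics" (3x3 intrinsics, pixels), "world_from_camera" (4x4, takes a point from camera to world coordinates); the wrist camera has in their place "T_tool_cam" (4x4, takes a point from camera to tool coordinates, whose origin is the TCP and whose axes are the flange's). Camera axes: x right, y up, looking along -z (the intrinsics and any distortion apply to the point x, -y, -z); pixel columns grow to the right and rows downward; lengths in m; the calibration is good to about 2 mm. A picture is of the moment at which its call begins: read the wrist's pose just before it. camera_model takes no time and is no camera call.
- r.close_job(): hands the job in; it is judged then, once.
The state is a dict: "t": time; "joints": joint angles; "dq": joint speeds; "joint_torque": joint torques, N m; "eef_pos": TCP position; "tcp_rot": TCP orientation; "contact_force": force on the tool from outside, world axes, zero at the start; "wrist_torque": the same for the moment, N m; "opening": finger opening in m; "grasp_force": force on a finger pad.
Only numpy, scipy, OpenCV 4.12 (cv2) and the standard library are available. Lean on these libraries where they do the work, as an engineer would, in place of code of your own. Each camera call takes 0.05 s, during which the arm holds its last target. There are 200 camera calls.

## Working session

There is one attempt and no reset: what is moved stays moved. The work goes in short steps, Python scripts to look and compute and a shell command to move; the robot and the scene stay as the last step left them, time stands still between calls to the robot, and variables do not carry over. Pictures are saved under pics/ and viewed, at most 14 in all, crops included, and the job is handed in when it is done.

```bash
ls; mkdir -p pics
cat > h.py <<'E'
import numpy as np,cv2
from bench import readout,viewer,r
from scipy.spatial.transform import Rotation as R
def cam(n):
    s=readout.read_state(); im,d=viewer.get_image(n); m=viewer.camera_model(n)
    if 'world_from_camera' in m: T=np.array(m['world_from_camera'])
    else:
        T=np.eye(4); T[:3,:3]=R.from_euler('xyz',s['tcp_rot'],degrees=True).as_matrix(); T[:3,3]=s['eef_pos']; T=T@np.array(m['T_tool_cam'])
    return im,d,np.array(m['intrinsics']),T,m
def cloud(n):
    im,d,K,T,m=cam(n)
    v,u=np.mgrid[:d.shape[0],:d.shape[1]]
    P=np.stack([(u-K[0,2])/K[0,0]*d,-(v-K[1,2])/K[1,1]*d,-d],-1)
    W=P@T[:3,:3].T+T[:3,3]; W[d==0]=np.nan
    return im,W
E
python3 - <<'E'
from h import *
print(readout.read_state())
for n in ['scene','side']:
    im,W=cloud(n); cv2.imwrite(f'pics/{n}0.png',im); np.save(f'{n}0.npy',W)
    m=viewer.camera_model(n); print(m)
print(viewer.camera_model('wrist'))
E
```

```text
pics
{'t': 0.0, 'joints': array([ 7.02603644e+01,  1.77036201e+01,  9.36903418e+01, -1.42396001e-03,
        6.87386235e+01, -3.99363335e+00]), 'dq': array([-0.08720706, -0.03545521,  0.0409959 ,  0.01988264, -0.0048003 ,
        0.02464309]), 'joint_torque': array([-3.36290987e-05, -4.15238607e+01, -2.76664817e+01, -1.25352726e-04,
        1.02230275e-02, -4.48756808e-06]), 'eef_pos': array([0.1693603 , 0.60074901, 0.23004988]), 'tcp_rot': array([-1.79867644e+02, -7.91136245e-03,  1.64254506e+02]), 'contact_force': array([-0.63232524, -0.21265766, -0.14632862]), 'wrist_torque': array([0.0059459 , 0.02445031, 0.02624309]), 'grasp_force': 0.0, 'opening': 0.08530522088715067}
{'intrinsics': array([[349.92980559,   0.        , 258.5171157 ],
       [  0.        , 349.92980559, 192.93418441],
       [  0.        ,   0.        ,   1.        ]]), 'world_from_camera': array([[-0.67730585,  0.69148435, -0.25120943,  0.25553313],
       [-0.73563428, -0.63192238,  0.24395965,  0.25674555],
       [ 0.00994942,  0.35003357,  0.93668432,  1.22759742],
       [ 0.        ,  0.        ,  0.      
[... 282 characters left out ...]
.67156432,  0.39064202, -0.6296032 , -0.84014919],
       [-0.00161393,  0.84895531,  0.52846218,  0.8911562 ],
       [ 0.        ,  0.        ,  0.        ,  1.        ]])}
{'intrinsics': array([[298.73973608,   0.        , 256.94267422],
       [  0.        , 298.73973608, 192.38349788],
       [  0.        ,   0.        ,   1.        ]]), 'T_tool_cam': array([[ 1.71119450e-04,  9.62496848e-01,  2.71292810e-01,
         6.84551065e-02],
       [ 9.99999872e-01, -2.94026576e-04,  4.12396572e-04,
        -6.04085433e-04],
       [ 4.76697696e-04,  2.71292704e-01, -9.62496775e-01,
        -1.40809227e-01],
       [ 0.00000000e+00,  0.00000000e+00,  0.00000000e+00,
         1.00000000e+00]])}
```

View pics/scene0.png

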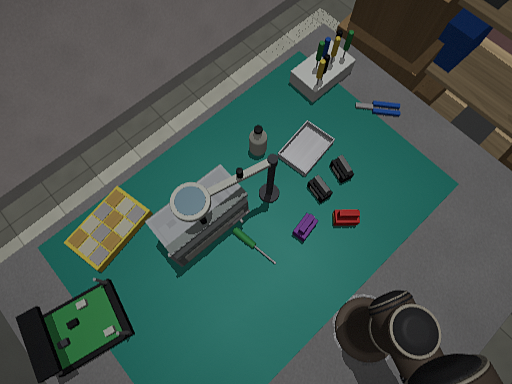

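View pics/side0.png

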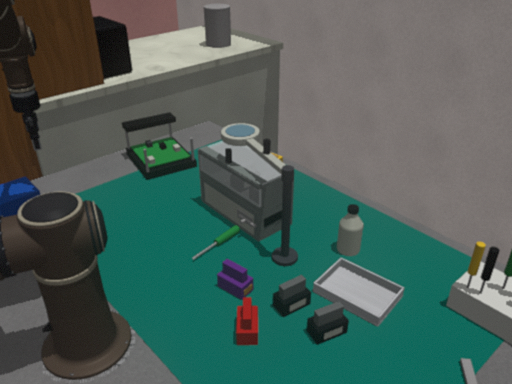

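The scene view shows two black packs at (319,187) and (342,167), the tray at (306,147), and the lamp column at (270,190) with its grip at (240,173). The cabinet is near (200,215). The red and purple boxes are decoys. Next I'll build a top-down map from the depth.

Run:
```python
from h import *
# orthographic: 2mm/px, image up = +x, image left = +y
def orth(n,W,im,x0,x1,y0,y1,s=.002):
    H=int((x1-x0)/s);Wd=int((y1-y0)/s); o=np.zeros((H,Wd,3),np.uint8)
    ok=np.isfinite(W[...,0]); p=W[ok];c=im[ok];k=np.argsort(p[:,2]);p=p[k];c=c[k]
    a=((x1-p[:,0])/s).astype(int);b=((y1-p[:,1])/s).astype(int);m=(a>=0)&(a<H)&(b>=0)&(b<Wd)
    a,b,c,p=a[m],b[m],c[m],p[m]
    for da in (0,1):
        for db in (0,1): o[np.clip(a+da,0,H-1),np.clip(b+db,0,Wd-1)]=c
    return o
outs=[]
for n in ['scene','side']:
    W=np.load(n+'0.npy');im=cv2.imread(f'pics/{n}0.png')
    o=orth(n,W,im,0.1,1.1,-.55,.55,.0025)
    for i in range(0,1000,100):
        cv2.putText(o,f'{1.1-i/1000:.1f}',(0,int(i/2.5)),0,.35,(255,255,255)); cv2.putText(o,f'{.55-i/1000:.2f}',(int(i/2.5),395),0,.35,(255,255,255))
    outs.append(o)
cv2.imwrite('pics/orth.png',cv2.resize(np.vstack(outs),None,fx=.75,fy=.75) if 0 else np.hstack([cv2.resize(o,(400,364)) for o in outs]))
W=np.load('scene0.npy');S=np.load('side0.npy')
for nm,(u,v) in dict(packA=(322,181),packB=(345,161),tray=(306,147),foot=(270,193),coltop=(272,159),head=(190,201),lgrip=(240,172),bottle=(258,130),roof1=(225,180),roof2=(175,230),post=(205,222)).items(): print(nm,W[v,u].round(3))
for nm,(u,v) in dict(packA=(292,287),packB=(327,315),coltop=(287,170),head=(240,133),lgrip=(267,143),post=(229,152),tray=(358,290)).items(): print('side',nm,S[v,u].round(3))
```

```text
packA [ 0.444 -0.239  0.081]
packB [ 0.443 -0.359  0.079]
tray [ 0.6   -0.331  0.002]
foot [ 0.548 -0.086  0.029]
coltop [ 0.557 -0.088  0.296]
head [0.618 0.173 0.295]
lgrip [0.578 0.019 0.329]
bottle [ 0.72  -0.183  0.149]
roof1 [0.602 0.057 0.29 ]
roof2 [0.612 0.255 0.204]
post [0.567 0.174 0.216]
side packA [ 0.43  -0.244  0.072]
side packB [ 0.426 -0.361  0.069]
side coltop [ 0.55  -0.098  0.294]
side head [0.61  0.157 0.29 ]
side lgrip [0.58  0.009 0.321]
side post [0.573 0.165 0.238]
side tray [ 0.605 -0.319  0.003]
```

View pics/orth.png

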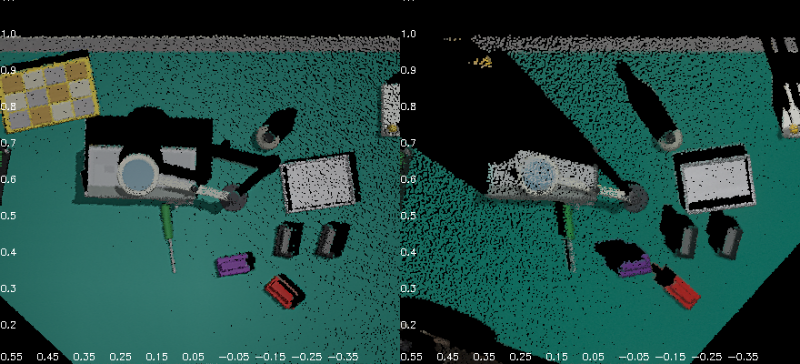

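The map shows the cabinet front at x≈0.55, y 0.03 to 0.32, the lamp pivot near (0.555,-0.09) and the packs near (0.44,-0.24) and (0.44,-0.36). Now I'll fit the cabinet and lamp.

```bash
cat >> h.py <<'E'
def sh(target,yaw=None):
    """tool-frame shift (mm) and rotvec for a straight-down world target"""
    s=readout.read_state(); A=R.from_euler('xyz',s['tcp_rot'],degrees=True)
    A0=R.from_euler('xyz',[180,0,s['tcp_rot'][2]],degrees=True)
    d=A0.inv().apply(np.array(target)-s['eef_pos'])*1000
    rv=np.zeros(3)
    if yaw is not None: rv=(A0.inv()*R.from_euler('xyz',[180,0,yaw],degrees=True)).as_rotvec()
    return d.round(1),rv.round(4)
def st():
    s=readout.read_state(); print(round(s['t'],2),s['eef_pos'].round(4),s['tcp_rot'].round(1),s['contact_force'].round(1),'op',round(s['opening']*1000,1),'gf',round(s['grasp_force'],1),s['joints'].round(0))
def box(P,lo,hi): 
    q=P.reshape(-1,3); q=q[np.isfinite(q[:,0])]; return q[((q>lo)&(q<hi)).all(1)]
E
python3 - <<'E'
from h import *
W=np.load('scene0.npy');S=np.load('side0.npy')
for n,P in (('scene',W),('side',S)):
    print(n)
    q=box(P,[.5,.0,.02],[.64,.36,.09]);
    f=np.percentile(q[:,0],10) if len(q) else None; print('front n',len(q))
    if len(q)>30:
        for _ in range(4):
            c=np.polyfit(q[:,1],q[:,0],1); e=q[:,0]-np.polyval(c,q[:,1]); q=q[abs(e)<max(.004,1.0*e.std())]
        print(' x=%.4f*y+%.4f'%tuple(c),len(q),'y',q[:,1].min(),q[:,1].max())
    q=box(P,[.5,-.0,.192],[.75,.36,.21]); print('roof',cv2.minAreaRect(q[:,:2].astype(np.float32)),len(q))
    q=box(P,[.5,-.13,.04],[.6,-.06,.26]); 
    for z in(.06,.1,.15,.2,.25):
        k=abs(q[:,2]-z)<.02; print('col',q[k,:2].mean(0).round(4),np.ptp(q[k,:2],axis=0).round(3),k.sum())
    q=box(P,[.54,-.02,.298],[.62,.05,.34]); print('lampgrip',q.mean(0).round(4),q.min(0).round(4),q.max(0).round(4),len(q))
    q=box(P,[.54,.13,.212],[.61,.21,.25]); print('leafgrip',q.mean(0).round(4),q.min(0).round(4),q.max(0).round(4),len(q))
    for nm,lo,hi in (('A',[.36,-.3,.052],[.52,-.19,.1]),('B',[.36,-.42,.052],[.52,-.31,.1])):
        q=box(P,lo,hi); print(nm,cv2.minAreaRect(q[:,:2].astype(np.float32)),len(q))
st(); print(sh([.579,.014,.37]))
E
```

```text
scene
front n 590
 x=0.0449*y+0.5488 414 y 0.02152836452451337 0.3178469194873017
roof ((0.6286818981170654, 0.1641853153705597), (0.30167391896247864, 0.14180341362953186), 88.35391235351562) 2671
col [ 0.5544 -0.0838] [0.02  0.018] 26
col [ 0.5524 -0.0846] [0.014 0.019] 28
col [ 0.5536 -0.084 ] [0.018 0.019] 34
col [ 0.553  -0.0841] [0.019 0.016] 33
col [ 0.5525 -0.0849] [0.016 0.019] 21
lampgrip [0.5824 0.0185 0.3219] [0.5745 0.0078 0.2985] [0.5943 0.0262 0.3344] 64
leafgrip [0.57   0.1756 0.2335] [0.5666 0.1659 0.2127] [0.5765 0.1838 0.2485] 35
A ((0.44082367420196533, -0.2341402769088745), (0.02213895693421364, 0.07083287835121155), 79.96163177490234) 157
B ((0.43956732749938965, -0.3529573380947113), (0.022734059020876884, 0.07022320479154587), 74.0376205444336) 160
side
front n 1533
 x=0.0172*y+0.5537 808 y 0.012522342779762163 0.31202895777960027
roof ((0.6198285818099976, 0.1598164588212967), (0.3009694516658783, 0.13259272277355194), 88.64630889892578) 1689
col [ 0.5518 -0.0977] [0.024 0.021] 96
col [ 0.5515 -0.0969] [0.021 0.022] 107
col [ 0.5517 -0.0978] [0.024 0.019] 105
col [ 0.551  -0.0974] [0.019 0.023] 115
col [ 0.5517 -0.0982] [0.021 0.022] 85
lampgrip [0.579  0.0112 0.3155] [0.5718 0.0027 0.2987] [0.5908 0.0212 0.3284] 85
leafgrip [0.572  0.169  0.2307] [0.5635 0.1568 0.2122] [0.5847 0.1839 0.2456] 83
A ((0.4383910298347473, -0.2367931306362152), (0.022698042914271355, 0.0718507468700409), 81.74864196777344) 356
B ((0.437209814786911, -0.35493698716163635), (0.02296861819922924, 0.07167989760637283), 73.87281799316406) 405
0.1 [0.1694 0.6008 0.2302] [-179.9   -0.   164.3] [-0.3  0.1 -0.7] op 85.5 gf 0.0 [70. 18. 94.  0. 69. -4.]
(array([-553.5, -453.7, -139.8]), array([0., 0., 0.]))
```

```bash
python3 -m jog '[{"xyz":[0,0,-50],"angular":[0,0,0],"grip":60},{"xyz":[0,0,-100],"angular":[0,0,0],"grip":60},{"xyz":[0,0,-150],"angular":[0,0,0],"grip":60},{"xyz":[0,0,-180],"angular":[0,0,0],"grip":60},{"xyz":[-558,-452,-180],"angular":[0,0,0],"grip":60},{"xyz":[-558,-452,-180],"angular":[0,0,0],"grip":60},{"xyz":[-558,-452,-180],"angular":[0,0,0],"grip":60},{"xyz":[-558,-452,-180],"angular":[0,0,0],"grip":60},{"xyz":[-558,-452,-180],"angular":[0,0,0],"grip":60},{"xyz":[-558,-452,-180],"angular":[0,0,0],"grip":60},{"xyz":[-558,-452,-180],"angular":[0,0,0],"grip":60},{"xyz":[-558,-452,-180],"angular":[0,0,0],"grip":60},{"xyz":[-558,-452,-180],"angular":[0,0,0],"grip":60},{"xyz":[-558,-452,-180],"angular":[0,0,0],"grip":60},{"xyz":[-558,-452,-180],"angular":[0,0,0],"grip":60},{"xyz":[-558,-452,-180],"angular":[0,0,0],"grip":60},{"xyz":[-558,-452,-180],"angular":[0,0,0],"grip":60},{"xyz":[-558,-452,-180],"angular":[0,0,0],"grip":60},{"xyz":[-558,-452,-180],"angular":[0,0,0],"grip":60},{"xyz":[-558,-452,-180],"angular":[0,0,0],"grip":60}]' 40
python3 - <<'E'
from h import *
st()
im,W=cloud('wrist'); cv2.imwrite('pics/w1.png',im)
q=box(W,[.54,-.02,.3],[.63,.06,.345]); print('lampgrip',q.mean(0).round(4),q.min(0).round(4),q.max(0).round(4),len(q))
q=q[q[:,2]>.322]; print('top',q.mean(0).round(4),np.ptp(q,axis=0).round(4),len(q))
print(sh([.584,.0145,.296]))
E
```

```text
t: 2.1
eef_pos: [0.5847, 0.0129, 0.4099]
tcp_rot: [-180.0, -0.1, 164.0]
contact_force: [0.2, 0.6, -1.1]
opening: 0.0598
grasp_force: 0.0
2.1 [0.5847 0.0129 0.4099] [-1.80e+02 -1.00e-01  1.64e+02] [ 0.2  0.6 -1.1] op 59.8 gf 0.0 [ -3.   7.  86.  -0.  87. -77.]
lampgrip [0.5821 0.0162 0.3235] [0.5745 0.0061 0.3005] [0.5939 0.0254 0.3297] 625
top [0.5836 0.0158 0.3269] [0.0193 0.0192 0.0076] 487
(array([-2.000e-01, -1.000e-01,  1.142e+02]), array([0., 0., 0.]))
```

View pics/w1.png

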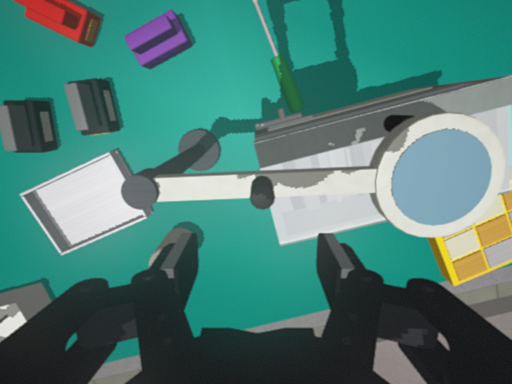

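The lamp post is straight below at (262,192), between the fingers, so I'll descend and grip it.

```bash
python3 -m jog '[{"xyz":[1.5,2.5,40],"angular":[0,0,0],"grip":60},{"xyz":[1.5,2.5,80],"angular":[0,0,0],"grip":60},{"xyz":[1.5,2.5,112],"angular":[0,0,0],"grip":60},{"xyz":[1.5,2.5,112],"angular":[0,0,0],"grip":60},{"xyz":[1.5,2.5,112],"angular":[0,0,0],"grip":15},{"xyz":[1.5,2.5,112],"angular":[0,0,0],"grip":15},{"xyz":[1.5,2.5,112],"angular":[0,0,0],"grip":15},{"xyz":[1.5,2.5,112],"angular":[0,0,0],"grip":15},{"xyz":[1.5,2.5,112],"angular":[0,0,0],"grip":15},{"xyz":[1.5,2.5,112],"angular":[0,0,0],"grip":15}]' 30
python3 - <<'E'
from h import *
st(); s=readout.read_state(); p=s['eef_pos']
piv=np.array([.557,-.091]); v=p[:2]-piv; print(np.hypot(*v),np.degrees(np.arctan2(v[1],v[0])))
a0=np.arctan2(v[1],v[0]); rr=np.hypot(*v)
for a in np.linspace(a0,np.radians(-1.5),15)[1:]:
    print(sh([piv[0]+rr*np.cos(a),piv[1]+rr*np.sin(a),p[2]])[0])
E
```

```text
t: 3.15
eef_pos: [0.5845, 0.0168, 0.3027]
tcp_rot: [-180.0, 0.3, 164.2]
contact_force: [-1.5, -1.8, 6.2]
opening: 0.0189
grasp_force: 30.1
3.15 [0.5845 0.0168 0.3027] [-180.     0.3  164.2] [-1.5 -1.8  6.2] op 18.9 gf 30.1 [ -3.  10.  95.  -0.  75. -77.]
0.11128830687364859 75.69157763710568
[-10.7  -0.2  -0. ]
[-21.3  -1.5  -0. ]
[-31.8  -3.8  -0. ]
[-42.   -7.1  -0. ]
[-51.8 -11.3  -0. ]
[-61.2 -16.5  -0. ]
[-70.  -22.5  -0. ]
[-78.2 -29.4  -0. ]
[-85.7 -37.   -0. ]
[-92.5 -45.3  -0. ]
[-98.4 -54.3  -0. ]
[-103.4  -63.7   -0. ]
[-107.6  -73.6   -0. ]
[-110.7  -83.8   -0. ]
```

```bash
python3 -m jog '[{"xyz":[0,0,-3],"angular":[0,0,0],"grip":15},{"xyz":[-10.7,0,-3],"angular":[0,0,0],"grip":15},{"xyz":[-21,-1.5,-3],"angular":[0,0,0],"grip":15},{"xyz":[-32,-4,-3],"angular":[0,0,0],"grip":15},{"xyz":[-42,-7,-3],"angular":[0,0,0],"grip":15},{"xyz":[-52,-11,-3],"angular":[0,0,0],"grip":15},{"xyz":[-61,-16.5,-3],"angular":[0,0,0],"grip":15},{"xyz":[-70,-22.5,-3],"angular":[0,0,0],"grip":15},{"xyz":[-78,-29.4,-3],"angular":[0,0,0],"grip":15},{"xyz":[-85.7,-37,-3],"angular":[0,0,0],"grip":15},{"xyz":[-92.5,-45,-3],"angular":[0,0,0],"grip":15},{"xyz":[-98.4,-54.3,-3],"angular":[0,0,0],"grip":15},{"xyz":[-103.4,-63.7,-3],"angular":[0,0,0],"grip":15},{"xyz":[-107.6,-73.6,-3],"angular":[0,0,0],"grip":15},{"xyz":[-110.7,-84,-3],"angular":[0,0,0],"grip":15},{"xyz":[-110.7,-84,-3],"angular":[0,0,0],"grip":15},{"xyz":[-110.7,-84,-3],"angular":[0,0,0],"grip":15}]'
python3 - <<'E'
from h import *
st(); print(sh([.667,-.094,.298]))
E
```

```text
t: 4.85
eef_pos: [0.6786, -0.0945, 0.3031]
tcp_rot: [179.7, 1.6, 164.2]
contact_force: [25.0, 0.4, -7.6]
opening: 0.0187
grasp_force: 38.7
4.85 [ 0.6786 -0.0945  0.3031] [179.7   1.6 164.2] [25.   0.4 -7.6] op 18.7 gf 38.7 [-12.  20.  82.   0.  76. -86.]
(array([11.3, -2.7,  5.1]), array([0., 0., 0.]))
```

```bash
python3 -m jog '[{"xyz":[-5,1.2,0],"angular":[0,0,0],"grip":15},{"xyz":[-9,2.4,0],"angular":[0,0,0],"grip":15},{"xyz":[-9,2.4,0],"angular":[0,0,0],"grip":15},{"xyz":[-9,2.4,0],"angular":[0,0,0],"grip":40},{"xyz":[-9,2.4,0],"angular":[0,0,0],"grip":60},{"xyz":[-9,2.4,0],"angular":[0,0,0],"grip":60},{"xyz":[-9,2.4,-45],"angular":[0,0,0],"grip":60},{"xyz":[-9,2.4,-90],"angular":[0,0,0],"grip":60},{"xyz":[-9,2.4,-90],"angular":[0,0,0],"grip":60},{"xyz":[-9,2.4,-90],"angular":[0,0,0],"grip":60}]'
python3 - <<'E'
from h import *
st()
im,W=cloud('wrist'); 
q=box(W,[.62,-.14,.32],[.72,-.05,.345]); print('top',q.mean(0).round(4),np.ptp(q,axis=0).round(4),len(q))
im,W=cloud('scene'); cv2.imwrite('pics/s1.png',im)
# head and arm
q=box(W,[.74,-.2,.28],[.95,.05,.305]); print('head',cv2.minEnclosingCircle(q[:,:2].astype(np.float32)),len(q))
q=box(W,[.58,-.14,.27],[.74,-.05,.3]); c=np.polyfit(q[:,0],q[:,1],1); print('arm ang',np.degrees(np.arctan(c[0])),len(q))
# cabinet
im2,W2=cloud('side')
for P in(W,W2):
    q=box(P,[.5,-.0,.192],[.75,.36,.21]); print('roof',cv2.minAreaRect(q[:,:2].astype(np.float32)),len(q))
    q=box(P,[.54,.13,.212],[.61,.21,.25]); print('leafgrip',q.mean(0).round(4),q.min(0).round(4),q.max(0).round(4),len(q))
    q=box(P,[.5,.0,.02],[.575,.34,.18]); c=cv2.fitLine(q[:,:2].astype(np.float32),cv2.DIST_HUBER,0,.01,.01).ravel(); print('front',c,np.degrees(np.arctan2(c[1],c[0])))
cv2.imwrite('pics/s1.png',np.hstack([im[100:300,100:400],im2[60:260,150:450]]))
E
```

```text
t: 5.85
eef_pos: [0.6768, -0.0933, 0.3945]
tcp_rot: [180.0, 0.2, 164.3]
contact_force: [0.5, -0.6, -1.1]
opening: 0.0598
grasp_force: 0.0
5.85 [ 0.6768 -0.0933  0.3945] [180.    0.2 164.3] [ 0.5 -0.6 -1.1] op 59.8 gf 0.0 [-11.  19.  73.  -0.  87. -86.]
top [ 0.6678 -0.0922  0.3267] [0.0193 0.0198 0.0092] 586
head ((0.8131718635559082, -0.09045213460922241), 0.07364026457071304) 802
arm ang -0.2097978882790826 369
roof ((0.6285623908042908, 0.1641494780778885), (0.30190566182136536, 0.14143961668014526), 88.4636001586914) 4058
leafgrip [0.5741 0.1746 0.2389] [0.5669 0.1652 0.2135] [0.5856 0.1839 0.2486] 54
front [0.02770506 0.99961615 0.55988085 0.1943217 ] 88.41241
roof ((0.6242787837982178, 0.16145113110542297), (0.30484822392463684, 0.1403888314962387), 88.63919830322266) 2003
leafgrip [0.5723 0.169  0.2308] [0.5639 0.1608 0.213 ] [0.5852 0.1827 0.2475] 82
front [0.02187395 0.99976075 0.5571176  0.14196248] 88.74661
```

View pics/s1.png

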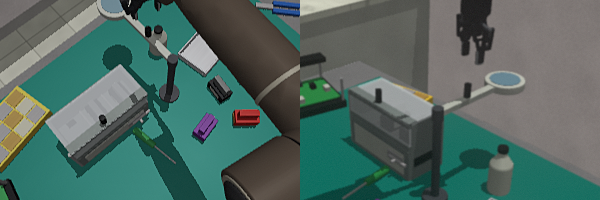

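The lamp now points out parallel to the cabinet x axis, and the robot is clear of it. Next is the leaf grip, around (0.575,0.173).

Run:
```python
from h import *
print(sh([.575,.173,.345],90))
```

```text
(array([168.7, 228.8,  44.9]), array([ 0.   , -0.   ,  1.296]))
```

```bash
python3 -m jog '[{"xyz":[169,229,0],"angular":[0,0,1.296],"grip":60},{"xyz":[169,229,0],"angular":[0,0,1.296],"grip":60},{"xyz":[169,229,0],"angular":[0,0,1.296],"grip":60},{"xyz":[169,229,0],"angular":[0,0,1.296],"grip":60},{"xyz":[169,229,45],"angular":[0,0,1.296],"grip":60},{"xyz":[169,229,45],"angular":[0,0,1.296],"grip":60},{"xyz":[169,229,45],"angular":[0,0,1.296],"grip":60},{"xyz":[169,229,45],"angular":[0,0,1.296],"grip":60},{"xyz":[169,229,45],"angular":[0,0,1.296],"grip":60},{"xyz":[169,229,45],"angular":[0,0,1.296],"grip":60},{"xyz":[169,229,45],"angular":[0,0,1.296],"grip":60},{"xyz":[169,229,45],"angular":[0,0,1.296],"grip":60},{"xyz":[169,229,45],"angular":[0,0,1.296],"grip":60}]'
python3 - <<'E'
from h import *
st()
im,W=cloud('wrist'); cv2.imwrite('pics/w2.png',im); np.save('w2.npy',W)
q=box(W,[.53,.12,.236],[.62,.23,.26]); print('top',np.median(q,0).round(4),((q.min(0)+q.max(0))/2).round(4),np.ptp(q,axis=0).round(4),len(q))
q=box(W,[.5,.0,.19],[.75,.36,.21]); print('roof',cv2.minAreaRect(q[:,:2].astype(np.float32)),len(q))
E
```

```text
t: 7.3
eef_pos: [0.5757, 0.1729, 0.3469]
tcp_rot: [-180.0, 0.0, 90.0]
contact_force: [1.0, 0.4, -0.2]
opening: 0.06
grasp_force: 0.0
7.3 [0.5757 0.1729 0.3469] [-180.    0.   90.] [ 1.   0.4 -0.2] op 60.0 gf 0.0 [13. 10. 89. -0. 80. 13.]
top [0.5758 0.1751 0.2431] [0.5757 0.1744 0.2406] [0.0189 0.0194 0.0086] 423
roof ((0.6277991533279419, 0.16480575501918793), (0.3033406138420105, 0.1402738392353058), 88.51922607421875) 36148
```

View pics/w2.png

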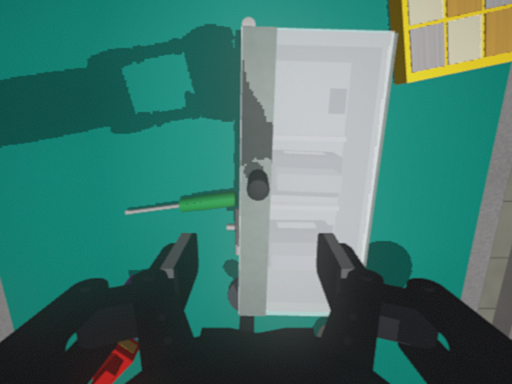

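The post is at (258,183) in the wrist view, which puts it at (0.5757,0.1748). I'll descend, grip and work out the opening arc.

```bash
python3 -m jog '[{"xyz":[2,0,45],"angular":[0,0,0],"grip":60},{"xyz":[2,0,90],"angular":[0,0,0],"grip":60},{"xyz":[2,0,129],"angular":[0,0,0],"grip":60},{"xyz":[2,0,129],"angular":[0,0,0],"grip":60},{"xyz":[2,0,129],"angular":[0,0,0],"grip":15},{"xyz":[2,0,129],"angular":[0,0,0],"grip":15},{"xyz":[2,0,129],"angular":[0,0,0],"grip":15},{"xyz":[2,0,129],"angular":[0,0,0],"grip":15},{"xyz":[2,0,129],"angular":[0,0,0],"grip":15},{"xyz":[2,0,129],"angular":[0,0,0],"grip":15}]' 40
python3 - <<'E'
from h import *
st(); s=readout.read_state(); p=s['eef_pos']
h=np.array([.5672,.3101]); v=p[:2]-h; print(np.hypot(*v))
for a in np.arange(.1,2.06,.1):
    c,sn=np.cos(-a),np.sin(-a); q=h+np.array([c*v[0]-sn*v[1],sn*v[0]+c*v[1]])
    print(round(a,2),sh([*q,p[2]])[0],round(.75*a,3))
E
```

```text
t: 8.35
eef_pos: [0.5764, 0.1756, 0.2219]
tcp_rot: [179.9, -0.1, 90.0]
contact_force: [-3.7, 0.1, 6.0]
opening: 0.0185
grasp_force: 39.6
8.35 [0.5764 0.1756 0.2219] [ 1.799e+02 -1.000e-01  9.000e+01] [-3.7  0.1  6. ] op 18.5 gf 39.6 [13. 16. 97.  0. 67. 13.]
0.1347763890951577
0.1 [ -0.2 -13.5  -0. ] 0.075
0.2 [  0.9 -26.9  -0. ] 0.15
0.3 [  3.3 -40.1  -0. ] 0.225
0.4 [  7.1 -53.1  -0. ] 0.3
0.5 [ 12.1 -65.6  -0. ] 0.375
0.6 [ 18.3 -77.5  -0. ] 0.45
0.7 [ 25.7 -88.8  -0. ] 0.525
0.8 [ 34.2 -99.2  -0. ] 0.6
0.9 [  43.7 -108.8   -0. ] 0.675
1.0 [  54.1 -117.4   -0. ] 0.75
1.1 [  65.3 -124.8   -0. ] 0.825
1.2 [  77.2 -131.2   -0. ] 0.9
1.3 [  89.7 -136.3   -0. ] 0.975
1.4 [ 102.6 -140.1   -0. ] 1.05
1.5 [ 115.8 -142.6   -0. ] 1.125
1.6 [ 129.3 -143.8   -0. ] 1.2
1.7 [ 142.7 -143.7   -0. ] 1.275
1.8 [ 156.1 -142.2   -0. ] 1.35
1.9 [ 169.3 -139.3   -0. ] 1.425
2.0 [ 182.1 -135.2   -0. ] 1.5
```

```bash
python3 -m jog '[{"xyz":[0,-13.5,0],"angular":[0,0,0.075],"grip":15},{"xyz":[1,-27,0],"angular":[0,0,0.15],"grip":15},{"xyz":[3.3,-40,0],"angular":[0,0,0.225],"grip":15},{"xyz":[7,-53,0],"angular":[0,0,0.3],"grip":15},{"xyz":[12,-65.6,0],"angular":[0,0,0.375],"grip":15},{"xyz":[18.3,-77.5,0],"angular":[0,0,0.45],"grip":15},{"xyz":[25.7,-88.8,0],"angular":[0,0,0.525],"grip":15},{"xyz":[34.2,-99.2,0],"angular":[0,0,0.6],"grip":15},{"xyz":[43.7,-108.8,0],"angular":[0,0,0.675],"grip":15},{"xyz":[54,-117.4,0],"angular":[0,0,0.75],"grip":15},{"xyz":[54,-117.4,0],"angular":[0,0,0.75],"grip":15}]'
```

```text
t: 9.45
eef_pos: [0.4577, 0.2294, 0.2217]
tcp_rot: [180.0, -0.0, 47.0]
contact_force: [-5.7, -4.5, 8.8]
opening: 0.0184
grasp_force: 41.4
```

Run:
```python
from h import *
h=np.array([.5672,.3101]); v=np.array([.5764,.1756])-h; p=readout.read_state()['eef_pos']
for a in np.arange(1.1,2.06,.1):
    c,sn=np.cos(-a),np.sin(-a); q=h+np.array([c*v[0]-sn*v[1],sn*v[0]+c*v[1]])
    print(round(a,2),sh([*q,p[2]])[0],round(.75*(a-1),3))
```

```text
1.1 [  4.2 -12.4  -0. ] 0.075
1.2 [  8.6 -25.2  -0. ] 0.15
1.3 [ 14.2 -37.4  -0. ] 0.225
1.4 [ 21. -49.  -0.] 0.3
1.5 [ 29.  -59.9  -0. ] 0.375
1.6 [ 38.  -69.9  -0. ] 0.45
1.7 [ 47.9 -79.   -0. ] 0.525
1.8 [ 58.8 -87.   -0. ] 0.6
1.9 [ 70.3 -94.   -0. ] 0.675
2.0 [ 82.5 -99.7  -0. ] 0.75
```

Finish the arc, release, rise, and look.

```bash
python3 -m jog '[{"xyz":[4,-12.4,0],"angular":[0,0,0.075],"grip":15},{"xyz":[8.6,-25,0],"angular":[0,0,0.15],"grip":15},{"xyz":[14,-37.4,0],"angular":[0,0,0.225],"grip":15},{"xyz":[21,-49,0],"angular":[0,0,0.3],"grip":15},{"xyz":[29,-60,0],"angular":[0,0,0.375],"grip":15},{"xyz":[38,-70,0],"angular":[0,0,0.45],"grip":15},{"xyz":[48,-79,0],"angular":[0,0,0.525],"grip":15},{"xyz":[58.8,-87,0],"angular":[0,0,0.6],"grip":15},{"xyz":[70.3,-94,0],"angular":[0,0,0.675],"grip":15},{"xyz":[82.5,-99.7,0],"angular":[0,0,0.75],"grip":15},{"xyz":[82.5,-99.7,0],"angular":[0,0,0.75],"grip":15},{"xyz":[82.5,-99.7,0],"angular":[0,0,0.75],"grip":50},{"xyz":[82.5,-99.7,0],"angular":[0,0,0.75],"grip":60},{"xyz":[82.5,-99.7,0],"angular":[0,0,0.75],"grip":60},{"xyz":[82.5,-99.7,-45],"angular":[0,0,0.75],"grip":60},{"xyz":[82.5,-99.7,-90],"angular":[0,0,0.75],"grip":60},{"xyz":[82.5,-99.7,-130],"angular":[0,0,0.75],"grip":60},{"xyz":[82.5,-99.7,-130],"angular":[0,0,0.75],"grip":60},{"xyz":[82.5,-99.7,-130],"angular":[0,0,0.75],"grip":60}]'
python3 - <<'E'
from h import *
st(); print(sh([.62,.12,.42],90))
E
```

```text
t: 11.35
eef_pos: [0.4424, 0.3575, 0.3497]
tcp_rot: [-179.9, -0.2, 4.1]
contact_force: [-0.6, -0.3, -1.2]
opening: 0.06
grasp_force: 0.0
11.35 [0.4424 0.3575 0.3497] [-179.9   -0.2    4.1] [-0.6 -0.3 -1.2] op 60.0 gf 0.0 [ 35.   6.  93.  -0.  80. 121.]
(array([160.4, 249.4, -70.3]), array([ 0.    ,  0.    , -1.5001]))
```

Run:
```python
from h import *
print(sh([.60,.16,.42],-1.5))
```

```text
(array([143.3, 208.1, -70.3]), array([ 0.    , -0.    ,  0.0969]))
```

```bash
python3 -m jog '[{"xyz":[0,0,-50],"angular":[0,0,0.097],"grip":60},{"xyz":[143,208,-70],"angular":[0,0,0.097],"grip":60},{"xyz":[143,208,-70],"angular":[0,0,0.097],"grip":60},{"xyz":[143,208,-70],"angular":[0,0,0.097],"grip":60},{"xyz":[143,208,-70],"angular":[0,0,0.097],"grip":60},{"xyz":[143,208,-70],"angular":[0,0,0.097],"grip":60},{"xyz":[143,208,-70],"angular":[0,0,0.097],"grip":60},{"xyz":[143,208,-70],"angular":[0,0,0.097],"grip":60},{"xyz":[143,208,-70],"angular":[0,0,0.097],"grip":60}]'
python3 - <<'E'
from h import *
st()
im,W=cloud('wrist'); cv2.imwrite('pics/w3.png',im); np.save('w3.npy',W)
q=box(W,[.54,.0,.155],[.73,.33,.185]); print(len(q)); 
if len(q): print('fins',cv2.minAreaRect(q[:,:2].astype(np.float32)),q[:,2].max())
q=box(W,[.54,.0,.185],[.73,.33,.2]); print('walls',cv2.minAreaRect(q[:,:2].astype(np.float32)),len(q))
im,W=cloud('scene'); 
q=box(W,[.2,.1,.19],[.6,.6,.206]); print('leafroof',cv2.minAreaRect(q[:,:2].astype(np.float32)),len(q))
q=box(W,[.35,.25,.215],[.5,.45,.25]); print('post',q.mean(0),len(q))
for nm,lo,hi in (('A',[.36,-.3,.052],[.52,-.19,.1]),('B',[.36,-.42,.052],[.52,-.31,.1])):
        q=box(W,lo,hi); print(nm,cv2.minAreaRect(q[:,:2].astype(np.float32)),len(q))
q=box(W,[.45,-.5,.024],[.75,-.2,.045]); print('tray',cv2.minAreaRect(q[:,:2].astype(np.float32)),len(q))
E
```

```text
t: 12.25
eef_pos: [0.598, 0.1606, 0.4164]
tcp_rot: [180.0, 0.2, -1.5]
contact_force: [0.2, 0.5, 0.9]
opening: 0.0604
grasp_force: 0.0
12.25 [0.598  0.1606 0.4164] [180.    0.2  -1.5] [0.2 0.5 0.9] op 60.4 gf 0.0 [ 11.  11.  81.   0.  88. 102.]
3719
fins ((0.6180863976478577, 0.1702679693698883), (0.28892090916633606, 0.13642674684524536), 88.60175323486328) 0.18498941325492907
walls ((0.6171545386314392, 0.1706388294696808), (0.3128787577152252, 0.16101130843162537), 88.60323333740234) 5641
leafroof ((0.425853967666626, 0.31556814908981323), (0.14024512469768524, 0.3268970847129822), 63.48115921020508) 5085
post [0.44039422 0.35788624 0.24066372] 59
A ((0.4511831998825073, -0.24052217602729797), (0.04892972856760025, 0.017786996439099312), 4.860172271728516) 47
B ((0.4400663375854492, -0.3526812195777893), (0.021355189383029938, 0.07252494990825653), 73.51607513427734) 159
tray ((0.5863893628120422, -0.38489586114883423), (0.22775821387767792, 0.3255690932273865), 19.833797454833984) 325
```

View pics/w3.png

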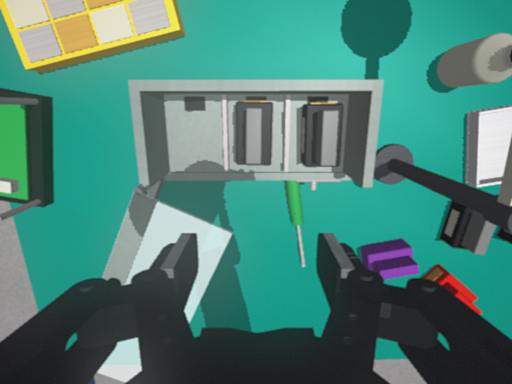

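The compartment view shows packs in the middle bay (255,135) and the right bay (323,135), with the left bay empty. The leaf is about 2 rad open. Now I'll measure fins, ribs and tray.

Run:
```python
from h import *
W=np.load('w3.npy')
def rect(q): 
    (c,(w,h),a)=cv2.minAreaRect(q[:,:2].astype(np.float32)); return np.round(c,4),np.round((w,h),4),round(a,1)
for nm,(u0,u1,v0,v1) in dict(mid=(238,272,100,168),right=(304,342,98,170)).items():
    P=W[v0:v1,u0:u1]; q=box(P,[.54,0,.165],[.73,.33,.187]); print(nm,rect(q),len(q),q[:,2].mean().round(4)); 
    q=box(P,[.54,0,.13],[.73,.33,.155]); print('  box',rect(q),len(q),np.median(q[:,2]).round(4))
for v in (125,150): 
    # ribs: z along row
    row=W[v,140:380]; k=[(140+i,row[i].round(3).tolist()) for i in range(0,240,1) if .109<row[i,2]<.13 ]; print(v,[x for x in k if 222<=x[0]<=232 or 280<=x[0]<=292])
print('side walls/floor', [W[150,u].round(3).tolist() for u in (150,160,190,370,376)], [W[v,195].round(3).tolist() for v in (82,90,100,165,172,178)])
S=np.load('scene0.npy')
q=box(S,[.5,-.45,.022],[.72,-.2,.045]); print('tray',rect(q),len(q))
S=np.load('side0.npy'); q=box(S,[.5,-.45,.022],[.72,-.2,.045]); print('tray',rect(q),len(q))
```

```text
mid (array([0.6322, 0.164 ]), array([0.02  , 0.0683]), 87.9) 901 0.177
  box (array([0.6319, 0.162 ]), array([0.0458, 0.0844]), 87.6) 1209 0.1421
right (array([0.6272, 0.0687]), array([0.0208, 0.0687]), 89.6) 973 0.1765
  box (array([0.6269, 0.0688]), array([0.0501, 0.0848]), 89.4) 1258 0.1421
125 [(222, [0.644, 0.209, 0.118]), (223, [0.644, 0.207, 0.117]), (224, [0.643, 0.206, 0.114]), (225, [0.644, 0.204, 0.118]), (226, [0.644, 0.203, 0.117]), (284, [0.641, 0.119, 0.111]), (285, [0.641, 0.118, 0.117]), (286, [0.641, 0.117, 0.116]), (287, [0.641, 0.115, 0.116]), (288, [0.641, 0.114, 0.116])]
150 [(223, [0.608, 0.209, 0.117]), (224, [0.608, 0.208, 0.116]), (225, [0.608, 0.206, 0.118]), (226, [0.607, 0.205, 0.114]), (227, [0.607, 0.204, 0.114]), (284, [0.606, 0.12, 0.118]), (285, [0.605, 0.118, 0.116]), (286, [0.605, 0.117, 0.116]), (287, [0.605, 0.115, 0.115])]
side walls/floor [[0.618, 0.296, 0.174], [0.612, 0.296, 0.135], [0.607, 0.262, 0.099], [0.613, 0.021, 0.191], [0.585, -0.062, 0.001]] [[0.697, 0.229, 0.191], [0.688, 0.229, 0.191], [0.679, 0.248, 0.102], [0.583, 0.256, 0.099], [0.572, 0.258, 0.098], [0.564, 0.257, 0.104]]
tray (array([ 0.6206, -0.3164]), array([0.1847, 0.1987]), 8.1) 303
tray (array([ 0.6271, -0.3125]), array([0.2076, 0.204 ]), 8.2) 809
```

Run:
```python
from h import *
print(sh([.627,.0687,.149],-.5))
```

```text
(array([ 31.3,  92. , 268.4]), array([-0.    ,  0.    , -0.0155]))
```

```bash
python3 -m jog '[{"xyz":[31,92,20],"angular":[0,0,-0.0155],"grip":45},{"xyz":[31,92,20],"angular":[0,0,-0.0155],"grip":45},{"xyz":[31,92,70],"angular":[0,0,-0.0155],"grip":45},{"xyz":[31,92,120],"angular":[0,0,-0.0155],"grip":45},{"xyz":[31,92,165],"angular":[0,0,-0.0155],"grip":45},{"xyz":[31,92,205],"angular":[0,0,-0.0155],"grip":45},{"xyz":[31,92,240],"angular":[0,0,-0.0155],"grip":45},{"xyz":[31,92,265],"angular":[0,0,-0.0155],"grip":45},{"xyz":[31,92,267],"angular":[0,0,-0.0155],"grip":45},{"xyz":[31,92,267],"angular":[0,0,-0.0155],"grip":10},{"xyz":[31,92,267],"angular":[0,0,-0.0155],"grip":10},{"xyz":[31,92,267],"angular":[0,0,-0.0155],"grip":10},{"xyz":[31,92,267],"angular":[0,0,-0.0155],"grip":10},{"xyz":[31,92,267],"angular":[0,0,-0.0155],"grip":10},{"xyz":[31,92,267],"angular":[0,0,-0.0155],"grip":10}]' 60
```

```text
t: 13.85
eef_pos: [0.6277, 0.0677, 0.1517]
tcp_rot: [-180.0, -0.0, -0.6]
contact_force: [0.2, 1.4, 1.1]
opening: 0.0194
grasp_force: 59.9
```

```bash
python3 -m jog '[{"xyz":[0,0,-30],"angular":[0,0,0],"grip":10},{"xyz":[0,0,-75],"angular":[0,0,0],"grip":10},{"xyz":[0,0,-125],"angular":[0,0,0],"grip":10},{"xyz":[0,0,-175],"angular":[0,0,0],"grip":10},{"xyz":[0,0,-225],"angular":[0,0,0],"grip":10},{"xyz":[0,0,-270],"angular":[0,0,0],"grip":10},{"xyz":[-10,50,-275],"angular":[0,0,0],"grip":10},{"xyz":[-20,100,-275],"angular":[0,0,0],"grip":10},{"xyz":[-30,150,-275],"angular":[0,0,0],"grip":10},{"xyz":[-40,195,-275],"angular":[0,0,0],"grip":10},{"xyz":[-45,240,-275],"angular":[0,0,0],"grip":10},{"xyz":[-50,285,-275],"angular":[0,0,0],"grip":10},{"xyz":[-50,330,-275],"angular":[0,0,0],"grip":10},{"xyz":[-50,360,-275],"angular":[0,0,0],"grip":10},{"xyz":[-50,370,-275],"angular":[0,0,0],"grip":10},{"xyz":[-50,370,-275],"angular":[0,0,0],"grip":10}]'
python3 - <<'E'
from h import *
st()
im,W=cloud('wrist'); cv2.imwrite('pics/w4.png',im); np.save('w4.npy',W)
q=box(W,[.48,-.5,.024],[.73,-.18,.04]); print('tray',cv2.minAreaRect(q[:,:2].astype(np.float32)),len(q))
q=box(W,[.36,-.42,.065],[.49,-.31,.085]); print('packB',cv2.minAreaRect(q[:,:2].astype(np.float32)),len(q))
q=box(W,[.36,-.3,.065],[.49,-.2,.085]); print('packA',cv2.minAreaRect(q[:,:2].astype(np.float32)),len(q)) if len(q) else 0
E
```

```text
t: 15.45
eef_pos: [0.5727, -0.3038, 0.4244]
tcp_rot: [-179.9, 0.2, -0.8]
contact_force: [0.4, -0.3, -3.7]
opening: 0.0188
grasp_force: 59.8
15.45 [ 0.5727 -0.3038  0.4244] [-179.9    0.2   -0.8] [ 0.4 -0.3 -3.7] op 18.8 gf 59.8 [-32.  15.  76.  -0.  90.  59.]
tray ((0.6335957646369934, -0.3419954478740692), (0.19139212369918823, 0.3154912292957306), 0.2378159612417221) 869
packB ((0.0, 0.0), (0.0, 0.0), 0.0) 0
packA ((0.4152798056602478, -0.22030581533908844), (0.0, 0.0), 0.0) 1
```

View pics/w4.png

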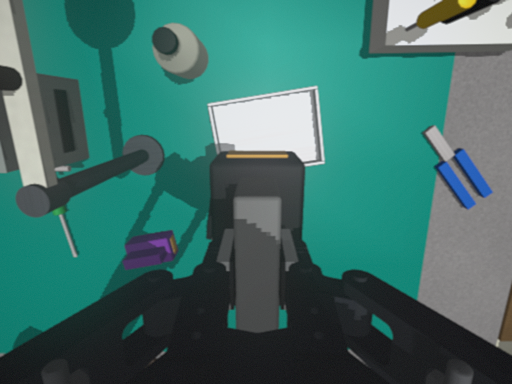

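The far rim corners of the tray are visible at (209,103), (317,87) and (323,163).

```bash
cat >> h.py <<'E'
def ray(T,K,u,v,z):
    d=T[:3,:3]@np.array([(u-K[0,2])/K[0,0],-(v-K[1,2])/K[1,1],-1]); o=T[:3,3]; return o+d*(z-o[2])/d[2]
E
python3 - <<'E'
from h import *
im,d,K,T,m=cam('wrist')
a,b=ray(T,K,208.5,104,.032),ray(T,K,317,87.5,.032); c=ray(T,K,323.5,163,.032)
print(a,b,c)
e=(b-a)[:2]; L=np.hypot(*e); print(L,np.degrees(np.arctan2(e[1],e[0])))
y=-e/L; x=np.array([y[1],-y[0]]); cen=(a+b)[:2]/2-x*.0675; print('yaw',np.degrees(np.arctan2(x[1],x[0])),cen, 'c pred',b[:2]-x*.135)
yaw=np.degrees(np.arctan2(x[1],x[0]))
for s in (1,-1):
    t=cen+s*.043*y; print(s,t,sh([*t,.12],yaw),sh([*t,.058],yaw))
E
```

```text
[ 0.64888508 -0.22026143  0.032     ] [ 0.67340304 -0.40489299  0.032     ] [ 0.54433462 -0.42218441  0.032     ]
0.1862523681059796 -82.4357210681486
yaw 7.564278931851402 [ 0.59423146 -0.3214628 ] c pred [ 0.53957784 -0.42266417]
1 [ 0.58857101 -0.27883699] (array([ 14.9, -22.6, 305.3]), array([ 0.    ,  0.    , -0.1426])) (array([ 14.9, -22.6, 367.3]), array([ 0.    ,  0.    , -0.1426]))
-1 [ 0.59989191 -0.3640886 ] (array([ 27.1,  62.6, 305.3]), array([ 0.    ,  0.    , -0.1426])) (array([ 27.1,  62.6, 367.3]), array([ 0.    ,  0.    , -0.1426]))
```

```bash
python3 -m jog '[{"xyz":[27,45,0],"angular":[0,0,-0.1426],"grip":10},{"xyz":[27,62.6,40],"angular":[0,0,-0.1426],"grip":10},{"xyz":[27,62.6,90],"angular":[0,0,-0.1426],"grip":10},{"xyz":[27,62.6,140],"angular":[0,0,-0.1426],"grip":10},{"xyz":[27,62.6,190],"angular":[0,0,-0.1426],"grip":10},{"xyz":[27,62.6,240],"angular":[0,0,-0.1426],"grip":10},{"xyz":[27,62.6,290],"angular":[0,0,-0.1426],"grip":10},{"xyz":[27,62.6,330],"angular":[0,0,-0.1426],"grip":10},{"xyz":[27,62.6,350],"angular":[0,0,-0.1426],"grip":10},{"xyz":[27,62.6,360],"angular":[0,0,-0.1426],"grip":10},{"xyz":[27,62.6,366],"angular":[0,0,-0.1426],"grip":10},{"xyz":[27,62.6,367],"angular":[0,0,-0.1426],"grip":10},{"xyz":[27,62.6,367],"angular":[0,0,-0.1426],"grip":10}]'
```

```text
t: 16.85
eef_pos: [0.6015, -0.3655, 0.0614]
tcp_rot: [179.9, -0.1, 7.6]
contact_force: [-0.5, 1.6, -3.9]
opening: 0.0191
grasp_force: 60.5
```

```bash
python3 -m jog '[{"xyz":[0,0,2],"angular":[0,0,0],"grip":10},{"xyz":[0,0,4],"angular":[0,0,0],"grip":10},{"xyz":[0,0,4],"angular":[0,0,0],"grip":10},{"xyz":[0,0,4],"angular":[0,0,0],"grip":10}]'
```

```text
t: 17.25
eef_pos: [0.601, -0.3657, 0.0567]
tcp_rot: [179.9, -0.1, 7.5]
contact_force: [0.8, 0.0, 0.8]
opening: 0.019
grasp_force: 61.0
```

```bash
python3 -m jog '[{"xyz":[0,0,0],"angular":[0,0,0],"grip":30},{"xyz":[0,0,0],"angular":[0,0,0],"grip":45},{"xyz":[0,0,0],"angular":[0,0,0],"grip":45},{"xyz":[0,0,-45],"angular":[0,0,0],"grip":45},{"xyz":[0,0,-95],"angular":[0,0,0],"grip":45},{"xyz":[0,0,-145],"angular":[0,0,0],"grip":45},{"xyz":[0,0,-195],"angular":[0,0,0],"grip":45},{"xyz":[0,0,-245],"angular":[0,0,0],"grip":45},{"xyz":[0,0,-295],"angular":[0,0,0],"grip":45},{"xyz":[0,0,-345],"angular":[0,0,0],"grip":45},{"xyz":[0,0,-360],"angular":[0,0,0],"grip":45},{"xyz":[0,0,-360],"angular":[0,0,0],"grip":45}]'
python3 - <<'E'
from h import *
st()
im,W=cloud('wrist')
q=box(W,[.52,-.42,.077],[.68,-.3,.095]); print('placed',cv2.minAreaRect(q[:,:2].astype(np.float32)),len(q))
q=box(W,[.48,-.5,.026],[.73,-.18,.04]); print('tray',cv2.minAreaRect(q[:,:2].astype(np.float32)),len(q))
print(sh([.632,.1635,.149],-2))
E
```

```text
t: 18.45
eef_pos: [0.6011, -0.3658, 0.4201]
tcp_rot: [179.7, -0.4, 7.6]
contact_force: [0.0, -0.3, -1.0]
opening: 0.0449
grasp_force: 0.0
18.45 [ 0.6011 -0.3658  0.4201] [179.7  -0.4   7.6] [ 0.  -0.3 -1. ] op 44.9 gf 0.0 [-35.  21.  68.  -0.  91.  48.]
placed ((0.6007697582244873, -0.36563482880592346), (0.06954509019851685, 0.01908065751194954), 7.770117282867432) 527
tray ((0.606976330280304, -0.3075205087661743), (0.26831620931625366, 0.21628640592098236), 8.968164443969727) 1262
(array([ 101. , -519.9,  267.1]), array([-0.    , -0.    ,  0.1668]))
```

```bash
python3 -m jog '[{"xyz":[101,-520,0],"angular":[0,0,0.1668],"grip":45},{"xyz":[101,-520,0],"angular":[0,0,0.1668],"grip":45},{"xyz":[101,-520,0],"angular":[0,0,0.1668],"grip":45},{"xyz":[101,-520,0],"angular":[0,0,0.1668],"grip":45},{"xyz":[101,-520,0],"angular":[0,0,0.1668],"grip":45},{"xyz":[101,-520,0],"angular":[0,0,0.1668],"grip":45},{"xyz":[101,-520,0],"angular":[0,0,0.1668],"grip":45},{"xyz":[101,-520,0],"angular":[0,0,0.1668],"grip":45},{"xyz":[101,-520,0],"angular":[0,0,0.1668],"grip":45},{"xyz":[101,-520,0],"angular":[0,0,0.1668],"grip":45},{"xyz":[101,-520,0],"angular":[0,0,0.1668],"grip":45},{"xyz":[101,-520,0],"angular":[0,0,0.1668],"grip":45},{"xyz":[101,-520,0],"angular":[0,0,0.1668],"grip":45}]'
python3 - <<'E'
from h import *
im,W=cloud('wrist')
q=box(W,[.56,.13,.165],[.69,.2,.187]); print('fin',cv2.minAreaRect(q[:,:2].astype(np.float32)),len(q))
print(sh([.632,.1635,.149],-2))
E
```

```text
t: 19.8
eef_pos: [0.6305, 0.164, 0.4111]
tcp_rot: [179.9, 0.4, -1.9]
contact_force: [0.9, -0.5, -0.0]
opening: 0.0455
grasp_force: 0.0
fin ((0.6323322057723999, 0.16421999037265778), (0.01954912766814232, 0.06921648979187012), 87.63650512695312) 872
(array([  1.1,  -0.5, 263. ]), array([ 0., -0.,  0.]))
```

```bash
python3 -m jog '[{"xyz":[1,-0.5,50],"angular":[0,0,0],"grip":45},{"xyz":[1,-0.5,100],"angular":[0,0,0],"grip":45},{"xyz":[1,-0.5,150],"angular":[0,0,0],"grip":45},{"xyz":[1,-0.5,200],"angular":[0,0,0],"grip":45},{"xyz":[1,-0.5,240],"angular":[0,0,0],"grip":45},{"xyz":[1,-0.5,260],"angular":[0,0,0],"grip":45},{"xyz":[1,-0.5,263],"angular":[0,0,0],"grip":45},{"xyz":[1,-0.5,263],"angular":[0,0,0],"grip":10},{"xyz":[1,-0.5,263],"angular":[0,0,0],"grip":10},{"xyz":[1,-0.5,263],"angular":[0,0,0],"grip":10},{"xyz":[1,-0.5,263],"angular":[0,0,0],"grip":10},{"xyz":[1,-0.5,263],"angular":[0,0,0],"grip":10},{"xyz":[1,-0.5,263],"angular":[0,0,0],"grip":10}]' 60
python3 - <<'E'
from h import *
st(); print(sh([.5885,-.2785,.42],7.56))
E
```

```text
t: 21.15
eef_pos: [0.6338, 0.1642, 0.1539]
tcp_rot: [180.0, -0.2, -2.0]
contact_force: [-0.5, -0.1, 2.7]
opening: 0.0187
grasp_force: 62.9
21.15 [0.6338 0.1642 0.1539] [180.   -0.2  -2. ] [-0.5 -0.1  2.7] op 18.7 gf 62.9 [ 11.  25.  93.  -0.  62. 103.]
(array([ -29.9,  444. , -266.1]), array([-0.    ,  0.    , -0.1665]))
```

```bash
python3 -m jog '[{"xyz":[0,0,-30],"angular":[0,0,0],"grip":10},{"xyz":[0,0,-75],"angular":[0,0,0],"grip":10},{"xyz":[0,0,-125],"angular":[0,0,0],"grip":10},{"xyz":[0,0,-175],"angular":[0,0,0],"grip":10},{"xyz":[0,0,-225],"angular":[0,0,0],"grip":10},{"xyz":[0,0,-270],"angular":[0,0,0],"grip":10},{"xyz":[-5,45,-270],"angular":[0,0,-0.05],"grip":10},{"xyz":[-10,90,-270],"angular":[0,0,-0.1],"grip":10},{"xyz":[-15,138,-270],"angular":[0,0,-0.1665],"grip":10},{"xyz":[-18,186,-270],"angular":[0,0,-0.1665],"grip":10},{"xyz":[-21,234,-270],"angular":[0,0,-0.1665],"grip":10},{"xyz":[-24,282,-270],"angular":[0,0,-0.1665],"grip":10},{"xyz":[-27,330,-270],"angular":[0,0,-0.1665],"grip":10},{"xyz":[-30,378,-270],"angular":[0,0,-0.1665],"grip":10},{"xyz":[-30,420,-270],"angular":[0,0,-0.1665],"grip":10},{"xyz":[-30,444,-270],"angular":[0,0,-0.1665],"grip":10},{"xyz":[-30,444,-270],"angular":[0,0,-0.1665],"grip":10},{"xyz":[-30,444,-270],"angular":[0,0,-0.1665],"grip":10}]'
python3 - <<'E'
from h import *
st(); print(sh([.5885,-.2785,.062],7.56))
im,W=cloud('wrist')
q=box(W,[.48,-.5,.077],[.73,-.32,.09]); print(cv2.minAreaRect(q[:,:2].astype(np.float32)),len(q))
E
```

```text
t: 22.95
eef_pos: [0.5868, -0.2783, 0.421]
tcp_rot: [-179.9, 0.1, 7.5]
contact_force: [0.3, 0.2, -3.2]
opening: 0.019
grasp_force: 62.0
22.95 [ 0.5868 -0.2783  0.421 ] [-1.799e+02  1.000e-01  7.500e+00] [ 0.3  0.2 -3.2] op 19.0 gf 62.0 [-29.  15.  76.   0.  90.  53.]
(array([  1.6,   0.4, 359. ]), array([ 0.    ,  0.    , -0.0015]))
((0.6003769040107727, -0.3657870888710022), (0.06953080743551254, 0.020111553370952606), 7.464164733886719) 556
```

```bash
python3 -m jog '[{"xyz":[1.5,0.5,50],"angular":[0,0,0],"grip":10},{"xyz":[1.5,0.5,100],"angular":[0,0,0],"grip":10},{"xyz":[1.5,0.5,150],"angular":[0,0,0],"grip":10},{"xyz":[1.5,0.5,200],"angular":[0,0,0],"grip":10},{"xyz":[1.5,0.5,250],"angular":[0,0,0],"grip":10},{"xyz":[1.5,0.5,300],"angular":[0,0,0],"grip":10},{"xyz":[1.5,0.5,335],"angular":[0,0,0],"grip":10},{"xyz":[1.5,0.5,355],"angular":[0,0,0],"grip":10},{"xyz":[1.5,0.5,360],"angular":[0,0,0],"grip":10},{"xyz":[1.5,0.5,362],"angular":[0,0,0],"grip":10},{"xyz":[1.5,0.5,364],"angular":[0,0,0],"grip":10},{"xyz":[1.5,0.5,364],"angular":[0,0,0],"grip":10},{"xyz":[1.5,0.5,364],"angular":[0,0,0],"grip":10}]'
```

```text
t: 24.3
eef_pos: [0.5898, -0.2792, 0.0598]
tcp_rot: [179.9, -0.1, 7.5]
contact_force: [-0.1, 0.3, -3.0]
opening: 0.0191
grasp_force: 62.1
```

```bash
python3 -m jog '[{"xyz":[0,0,2],"angular":[0,0,0],"grip":10},{"xyz":[0,0,2.5],"angular":[0,0,0],"grip":10},{"xyz":[0,0,2.5],"angular":[0,0,0],"grip":30},{"xyz":[0,0,2.5],"angular":[0,0,0],"grip":45},{"xyz":[0,0,2.5],"angular":[0,0,0],"grip":45},{"xyz":[0,0,-45],"angular":[0,0,0],"grip":45},{"xyz":[0,0,-95],"angular":[0,0,0],"grip":45},{"xyz":[0,0,-145],"angular":[0,0,0],"grip":45},{"xyz":[0,0,-195],"angular":[0,0,0],"grip":45},{"xyz":[0,0,-245],"angular":[0,0,0],"grip":45},{"xyz":[-45,0,-280],"angular":[0,0,0.1],"grip":45},{"xyz":[-90,5,-290],"angular":[0,0,0.2],"grip":45},{"xyz":[-120,5,-290],"angular":[0,0,0.3],"grip":45},{"xyz":[-120,5,-290],"angular":[0,0,0.3],"grip":45},{"xyz":[-120,5,-290],"angular":[0,0,0.3],"grip":45}]'
python3 - <<'E'
from h import *
st()
im,W=cloud('wrist'); cv2.imwrite('pics/w5.png',im)
q=box(W,[.52,-.34,.077],[.68,-.2,.095]); print('placed2',cv2.minAreaRect(q[:,:2].astype(np.float32)),len(q))
for nm,lo,hi in (('A',[.36,-.3,.065],[.52,-.18,.09]),('B',[.36,-.42,.065],[.52,-.3,.09])):
        q=box(W,lo,hi); print(nm,cv2.minAreaRect(q[:,:2].astype(np.float32)),len(q))
E
```

```text
t: 25.8
eef_pos: [0.4703, -0.2996, 0.3486]
tcp_rot: [180.0, -0.1, -9.7]
contact_force: [0.4, 0.1, 0.6]
opening: 0.0454
grasp_force: 0.0
25.8 [ 0.4703 -0.2996  0.3486] [ 1.8e+02 -1.0e-01 -9.7e+00] [0.4 0.1 0.6] op 45.4 gf 0.0 [-37.   5.  95.   0.  80.  63.]
placed2 ((0.587881326675415, -0.27962684631347656), (0.07006720453500748, 0.019911358132958412), 7.337308406829834) 920
A ((0.44018635153770447, -0.23439888656139374), (0.020204326137900352, 0.0701175332069397), 80.78845977783203) 714
B ((0.4391617774963379, -0.35322895646095276), (0.02038574405014515, 0.07000373303890228), 74.15151977539062) 736
```

View pics/w5.png

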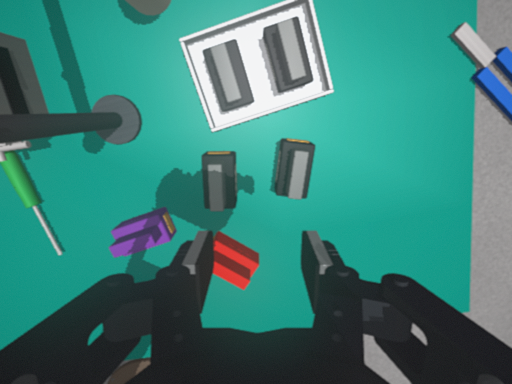

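Both charged packs stand in the tray (228,75 and 288,53). The fresh packs are at (219,180) and (294,168). I'll take pack A first.

Run:
```python
from h import *
print(sh([.4402,-.2344,.0515],-9.2))
```

```text
(array([-41.2, -59. , 296.7]), array([ 0.    ,  0.    , -0.0074]))
```

```bash
python3 -m jog '[{"xyz":[-25,-36,10],"angular":[0,0,-0.007],"grip":45},{"xyz":[-41,-59,50],"angular":[0,0,-0.007],"grip":45},{"xyz":[-41,-59,100],"angular":[0,0,-0.007],"grip":45},{"xyz":[-41,-59,150],"angular":[0,0,-0.007],"grip":45},{"xyz":[-41,-59,200],"angular":[0,0,-0.007],"grip":45},{"xyz":[-41,-59,245],"angular":[0,0,-0.007],"grip":45},{"xyz":[-41,-59,280],"angular":[0,0,-0.007],"grip":45},{"xyz":[-41,-59,295],"angular":[0,0,-0.007],"grip":45},{"xyz":[-41,-59,297],"angular":[0,0,-0.007],"grip":45},{"xyz":[-41,-59,297],"angular":[0,0,-0.007],"grip":10},{"xyz":[-41,-59,297],"angular":[0,0,-0.007],"grip":10},{"xyz":[-41,-59,297],"angular":[0,0,-0.007],"grip":10},{"xyz":[-41,-59,297],"angular":[0,0,-0.007],"grip":10},{"xyz":[-41,-59,297],"angular":[0,0,-0.007],"grip":10},{"xyz":[-41,-59,297],"angular":[0,0,-0.007],"grip":10}]' 60
python3 - <<'E'
from h import *
st(); print(sh([.628,.1625,.42],-1.5), sh([.5,0,.42],-1.5))
E
```

```text
t: 27.35
eef_pos: [0.4409, -0.2348, 0.0521]
tcp_rot: [180.0, -0.1, -9.3]
contact_force: [0.4, 0.8, 1.1]
opening: 0.0189
grasp_force: 62.0
27.35 [ 0.4409 -0.2348  0.0521] [ 1.8e+02 -1.0e-01 -9.3e+00] [0.4 0.8 1.1] op 18.9 gf 62.0 [-33.  19. 117.   0.  44.  66.]
(array([ 120.8, -422.2, -367.9]), array([ 0.    ,  0.    , -0.1354])) (array([  20.6, -241.2, -367.9]), array([ 0.    ,  0.    , -0.1354]))
```

```bash
python3 -m jog '[{"xyz":[0,0,-30],"angular":[0,0,0],"grip":10},{"xyz":[0,0,-75],"angular":[0,0,0],"grip":10},{"xyz":[0,0,-125],"angular":[0,0,0],"grip":10},{"xyz":[0,0,-175],"angular":[0,0,0],"grip":10},{"xyz":[0,0,-225],"angular":[0,0,0],"grip":10},{"xyz":[0,0,-275],"angular":[0,0,0],"grip":10},{"xyz":[0,0,-325],"angular":[0,0,0],"grip":10},{"xyz":[0,-20,-368],"angular":[0,0,0],"grip":10},{"xyz":[5,-65,-368],"angular":[0,0,-0.03],"grip":10},{"xyz":[10,-110,-368],"angular":[0,0,-0.06],"grip":10},{"xyz":[15,-155,-368],"angular":[0,0,-0.1],"grip":10},{"xyz":[20,-200,-368],"angular":[0,0,-0.135],"grip":10},{"xyz":[40,-245,-368],"angular":[0,0,-0.135],"grip":10},{"xyz":[60,-285,-368],"angular":[0,0,-0.135],"grip":10},{"xyz":[80,-325,-368],"angular":[0,0,-0.135],"grip":10},{"xyz":[100,-365,-368],"angular":[0,0,-0.135],"grip":10},{"xyz":[115,-405,-368],"angular":[0,0,-0.135],"grip":10},{"xyz":[121,-422,-368],"angular":[0,0,-0.135],"grip":10},{"xyz":[121,-422,-368],"angular":[0,0,-0.135],"grip":10},{"xyz":[121,-422,-368],"angular":[0,0,-0.135],"grip":10}]'
python3 - <<'E'
from h import *
st(); print(sh([.628,.1625,.155],-1.5))
E
```

```text
t: 29.35
eef_pos: [0.6264, 0.1624, 0.4175]
tcp_rot: [179.9, 0.2, -1.5]
contact_force: [0.0, -0.5, -3.4]
opening: 0.0188
grasp_force: 61.5
29.35 [0.6264 0.1624 0.4175] [179.9   0.2  -1.5] [ 0.  -0.5 -3.4] op 18.8 gf 61.5 [ 11.  15.  76.  -0.  89. 102.]
(array([ 1.600e+00, -2.000e-01,  2.625e+02]), array([ 0.    , -0.    ,  0.0004]))
```

```bash
python3 -m jog '[{"xyz":[1.5,0,50],"angular":[0,0,0],"grip":10},{"xyz":[1.5,0,100],"angular":[0,0,0],"grip":10},{"xyz":[1.5,0,150],"angular":[0,0,0],"grip":10},{"xyz":[1.5,0,200],"angular":[0,0,0],"grip":10},{"xyz":[1.5,0,235],"angular":[0,0,0],"grip":10},{"xyz":[1.5,0,255],"angular":[0,0,0],"grip":10},{"xyz":[1.5,0,262],"angular":[0,0,0],"grip":10},{"xyz":[1.5,0,266],"angular":[0,0,0],"grip":10},{"xyz":[1.5,0,268],"angular":[0,0,0],"grip":10},{"xyz":[1.5,0,268],"angular":[0,0,0],"grip":10},{"xyz":[1.5,0,268],"angular":[0,0,0],"grip":10}]'
```

```text
t: 30.45
eef_pos: [0.6299, 0.1628, 0.1531]
tcp_rot: [-180.0, -0.2, -1.5]
contact_force: [0.3, -0.3, -3.7]
opening: 0.0191
grasp_force: 61.4
```

Not yet in contact, so lower 2 mm more, release, and rise.

```bash
python3 -m jog '[{"xyz":[0,0,2],"angular":[0,0,0],"grip":10},{"xyz":[0,0,2.5],"angular":[0,0,0],"grip":10},{"xyz":[0,0,2.5],"angular":[0,0,0],"grip":10},{"xyz":[0,0,2.5],"angular":[0,0,0],"grip":30},{"xyz":[0,0,2.5],"angular":[0,0,0],"grip":45},{"xyz":[0,0,2.5],"angular":[0,0,0],"grip":45},{"xyz":[0,0,-45],"angular":[0,0,0],"grip":45},{"xyz":[0,0,-95],"angular":[0,0,0],"grip":45},{"xyz":[0,0,-145],"angular":[0,0,0],"grip":45},{"xyz":[0,0,-195],"angular":[0,0,0],"grip":45},{"xyz":[0,0,-245],"angular":[0,0,0],"grip":45},{"xyz":[0,0,-267],"angular":[0,0,0],"grip":45},{"xyz":[0,0,-267],"angular":[0,0,0],"grip":45}]'
python3 - <<'E'
from h import *
st()
im,W=cloud('wrist')
q=box(W,[.56,.12,.165],[.69,.2,.187]); print('fin',cv2.minAreaRect(q[:,:2].astype(np.float32)),len(q),np.median(q[:,2]))
print(sh([.455,-.34,.42],-10))
E
```

```text
t: 31.75
eef_pos: [0.6308, 0.163, 0.4247]
tcp_rot: [-179.9, -0.6, -1.5]
contact_force: [0.8, -0.7, 0.6]
opening: 0.0449
grasp_force: 0.0
31.75 [0.6308 0.163  0.4247] [-179.9   -0.6   -1.5] [ 0.8 -0.7  0.6] op 44.9 gf 0.0 [ 11.  14.  76.   0.  89. 102.]
fin ((0.629184365272522, 0.1626129150390625), (0.018942400813102722, 0.06942454725503922), 88.34390258789062) 791 0.17713997162122774
(array([-161.3,  507.2,    0.9]), array([-0.    , -0.    ,  0.1481]))
```

```bash
python3 -m jog '[{"xyz":[-161,507,0],"angular":[0,0,0.148],"grip":45},{"xyz":[-161,507,0],"angular":[0,0,0.148],"grip":45},{"xyz":[-161,507,0],"angular":[0,0,0.148],"grip":45},{"xyz":[-161,507,0],"angular":[0,0,0.148],"grip":45},{"xyz":[-161,507,0],"angular":[0,0,0.148],"grip":45},{"xyz":[-161,507,0],"angular":[0,0,0.148],"grip":45},{"xyz":[-161,507,0],"angular":[0,0,0.148],"grip":45},{"xyz":[-161,507,0],"angular":[0,0,0.148],"grip":45},{"xyz":[-161,507,0],"angular":[0,0,0.148],"grip":45},{"xyz":[-161,507,0],"angular":[0,0,0.148],"grip":45},{"xyz":[-161,507,40],"angular":[0,0,0.148],"grip":45},{"xyz":[-161,507,80],"angular":[0,0,0.148],"grip":45},{"xyz":[-161,507,80],"angular":[0,0,0.148],"grip":45},{"xyz":[-161,507,80],"angular":[0,0,0.148],"grip":45}]'
python3 - <<'E'
from h import *
st()
im,W=cloud('wrist'); cv2.imwrite('pics/w6.png',im)
q=box(W,[.33,-.48,.065],[.51,-.26,.09]); (c,(w,h),a)=cv2.minAreaRect(q[:,:2].astype(np.float32)); print(c,w,h,a,len(q))
yaw=a-90 if w<h else a
print(sh([*c,.0515],yaw))
E
```

```text
t: 33.2
eef_pos: [0.4535, -0.3389, 0.3359]
tcp_rot: [-179.8, 0.3, -10.0]
contact_force: [0.6, 0.3, 1.0]
opening: 0.0451
grasp_force: 0.0
33.2 [ 0.4535 -0.3389  0.3359] [-179.8    0.3  -10. ] [0.6 0.3 1. ] op 45.1 gf 0.0 [-41.   7.  95.   0.  79.  59.]
(0.4393017590045929, -0.35326793789863586) 0.020021183416247368 0.06983470171689987 73.90792846679688 758
(array([-12.9,  16.2, 287. ]), array([-0.    , -0.    ,  0.1072]))
```

```bash
python3 -m jog '[{"xyz":[-12.5,16,45],"angular":[0,0,0.107],"grip":45},{"xyz":[-12.5,16,95],"angular":[0,0,0.107],"grip":45},{"xyz":[-12.5,16,145],"angular":[0,0,0.107],"grip":45},{"xyz":[-12.5,16,195],"angular":[0,0,0.107],"grip":45},{"xyz":[-12.5,16,240],"angular":[0,0,0.107],"grip":45},{"xyz":[-12.5,16,270],"angular":[0,0,0.107],"grip":45},{"xyz":[-12.5,16,284],"angular":[0,0,0.107],"grip":45},{"xyz":[-12.5,16,287],"angular":[0,0,0.107],"grip":45},{"xyz":[-12.5,16,287],"angular":[0,0,0.107],"grip":10},{"xyz":[-12.5,16,287],"angular":[0,0,0.107],"grip":10},{"xyz":[-12.5,16,287],"angular":[0,0,0.107],"grip":10},{"xyz":[-12.5,16,287],"angular":[0,0,0.107],"grip":10},{"xyz":[-12.5,16,287],"angular":[0,0,0.107],"grip":10},{"xyz":[-12.5,16,287],"angular":[0,0,0.107],"grip":10}]' 60
python3 - <<'E'
from h import *
st(); print(sh([.626,.073,.42],-1.5), sh([.47,-.1,.42],-1.5))
E
```

```text
t: 34.65
eef_pos: [0.4414, -0.355, 0.0539]
tcp_rot: [179.9, -0.3, -16.1]
contact_force: [1.8, 1.3, 7.1]
opening: 0.019
grasp_force: 63.7
34.65 [ 0.4414 -0.355   0.0539] [179.9  -0.3 -16.1] [1.8 1.3 7.1] op 19.0 gf 63.7 [-43.  24. 108.   0.  47.  63.]
(array([  58.4, -462.4, -366.1]), array([-0.    ,  0.    , -0.2554])) (array([ -43.4, -252.9, -366.1]), array([-0.    ,  0.    , -0.2554]))
```

```bash
python3 -m jog '[{"xyz":[0,0,-30],"angular":[0,0,0],"grip":10},{"xyz":[0,0,-75],"angular":[0,0,0],"grip":10},{"xyz":[0,0,-125],"angular":[0,0,0],"grip":10},{"xyz":[0,0,-175],"angular":[0,0,0],"grip":10},{"xyz":[0,0,-225],"angular":[0,0,0],"grip":10},{"xyz":[0,0,-275],"angular":[0,0,0],"grip":10},{"xyz":[0,0,-325],"angular":[0,0,0],"grip":10},{"xyz":[0,-20,-366],"angular":[0,0,0],"grip":10},{"xyz":[-10,-65,-366],"angular":[0,0,-0.06],"grip":10},{"xyz":[-20,-110,-366],"angular":[0,0,-0.12],"grip":10},{"xyz":[-30,-155,-366],"angular":[0,0,-0.18],"grip":10},{"xyz":[-36,-200,-366],"angular":[0,0,-0.255],"grip":10},{"xyz":[-43,-248,-366],"angular":[0,0,-0.255],"grip":10},{"xyz":[-20,-290,-366],"angular":[0,0,-0.255],"grip":10},{"xyz":[0,-333,-366],"angular":[0,0,-0.255],"grip":10},{"xyz":[20,-376,-366],"angular":[0,0,-0.255],"grip":10},{"xyz":[40,-420,-366],"angular":[0,0,-0.255],"grip":10},{"xyz":[58,-462,-366],"angular":[0,0,-0.255],"grip":10},{"xyz":[58,-462,-366],"angular":[0,0,-0.255],"grip":10},{"xyz":[58,-462,-366],"angular":[0,0,-0.255],"grip":10}]'
python3 - <<'E'
from h import *
st(); print(sh([.627,.073,.155],-1.5))
E
```

```text
t: 36.65
eef_pos: [0.6226, 0.0747, 0.4149]
tcp_rot: [179.9, 0.3, -1.4]
contact_force: [-0.9, -0.6, -4.1]
opening: 0.0185
grasp_force: 62.2
36.65 [0.6226 0.0747 0.4149] [179.9   0.3  -1.4] [-0.9 -0.6 -4.1] op 18.5 gf 62.2 [ 3. 12. 80. -0. 88. 94.]
(array([  4.4,   1.6, 259.9]), array([ 0.    , -0.    ,  0.0015]))
```

```bash
python3 -m jog '[{"xyz":[3,1.5,50],"angular":[0,0,0],"grip":10},{"xyz":[3,1.5,100],"angular":[0,0,0],"grip":10},{"xyz":[3,1.5,150],"angular":[0,0,0],"grip":10},{"xyz":[3,1.5,200],"angular":[0,0,0],"grip":10},{"xyz":[3,1.5,235],"angular":[0,0,0],"grip":10},{"xyz":[3,1.5,255],"angular":[0,0,0],"grip":10},{"xyz":[3,1.5,262],"angular":[0,0,0],"grip":10},{"xyz":[3,1.5,265],"angular":[0,0,0],"grip":10},{"xyz":[3,1.5,265],"angular":[0,0,0],"grip":10},{"xyz":[3,1.5,265],"angular":[0,0,0],"grip":10}]'
```

```text
t: 37.65
eef_pos: [0.6266, 0.0715, 0.1538]
tcp_rot: [180.0, -0.1, -1.5]
contact_force: [-1.5, -1.3, -0.7]
opening: 0.0186
grasp_force: 62.8
```

```bash
python3 -m jog '[{"xyz":[0,0,1],"angular":[0,0,0],"grip":10},{"xyz":[0,0,1],"angular":[0,0,0],"grip":10},{"xyz":[0,0,1],"angular":[0,0,0],"grip":30},{"xyz":[0,0,1],"angular":[0,0,0],"grip":45},{"xyz":[0,0,1],"angular":[0,0,0],"grip":45},{"xyz":[0,0,-45],"angular":[0,0,0],"grip":45},{"xyz":[0,0,-95],"angular":[0,0,0],"grip":45},{"xyz":[0,0,-145],"angular":[0,0,0],"grip":45},{"xyz":[0,0,-195],"angular":[0,0,0],"grip":45},{"xyz":[0,0,-245],"angular":[0,0,0],"grip":60},{"xyz":[-30,-40,-265],"angular":[0,0,0],"grip":60},{"xyz":[-30,-60,-265],"angular":[0,0,0],"grip":60},{"xyz":[-30,-60,-265],"angular":[0,0,0],"grip":60}]'
python3 - <<'E'
from h import *
st()
im,W=cloud('wrist'); s,_=cloud('scene'); v,_=cloud('side')
for lo,hi in (([.56,.12,.165],[.69,.2,.187]),([.56,.04,.165],[.69,.11,.187])):
    q=box(W,lo,hi); print('fin',cv2.minAreaRect(q[:,:2].astype(np.float32)),len(q),np.median(q[:,2]))
cv2.imwrite('pics/m.png',np.vstack([np.hstack([im[60:220,100:400],s[120:280,130:430]]),np.hstack([v[100:360,60:360],v[100:360,200:500]])]))
print(sh([.4424,.3575,.35],4.1))
E
```

```text
t: 38.95
eef_pos: [0.5979, 0.1363, 0.4194]
tcp_rot: [-179.9, -0.2, -1.3]
contact_force: [0.4, -0.6, 0.5]
opening: 0.0596
grasp_force: 0.0
38.95 [0.5979 0.1363 0.4194] [-179.9   -0.2   -1.3] [ 0.4 -0.6  0.5] op 59.6 gf 0.0 [  9.  10.  82.   0.  88. 100.]
fin ((0.6402091383934021, 0.16125863790512085), (0.07878642529249191, 0.09160182625055313), 88.5626449584961) 953 0.1771869067384262
fin ((0.6368327140808105, 0.07624989002943039), (0.06751808524131775, 0.09403280913829803), 88.53279113769531) 965 0.17716793025402494
(array([-161.3, -220.3,   66.4]), array([ 0.    ,  0.    , -0.0977]))
```

View pics/m.png

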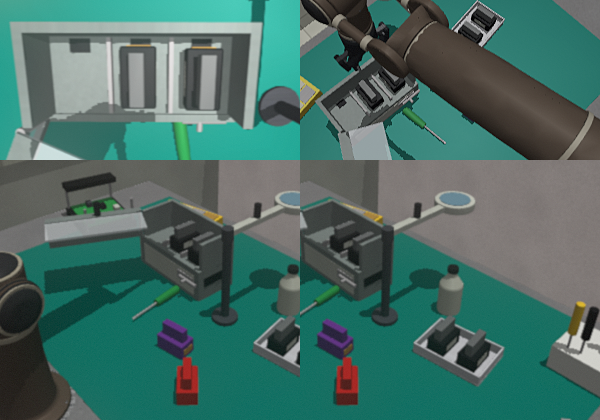

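The two fresh packs stand in the middle and right bays, the two charged ones are in the tray, and the mat has no black packs left. Now I'll shut the leaf.

```bash
python3 -m jog '[{"xyz":[-161,-220,0],"angular":[0,0,-0.098],"grip":60},{"xyz":[-161,-220,0],"angular":[0,0,-0.098],"grip":60},{"xyz":[-161,-220,0],"angular":[0,0,-0.098],"grip":60},{"xyz":[-161,-220,0],"angular":[0,0,-0.098],"grip":60},{"xyz":[-161,-220,20],"angular":[0,0,-0.098],"grip":60},{"xyz":[-161,-220,60],"angular":[0,0,-0.098],"grip":60},{"xyz":[-161,-220,66],"angular":[0,0,-0.098],"grip":60},{"xyz":[-161,-220,66],"angular":[0,0,-0.098],"grip":60}]'
python3 - <<'E'
from h import *
st()
im,W=cloud('wrist')
q=box(W,[.38,.3,.236],[.5,.42,.26]); c=(q.min(0)+q.max(0))/2; print('top',np.median(q,0).round(4),c.round(4),np.ptp(q,axis=0).round(4),len(q))
h=np.array([.5672,.3101]); print(np.hypot(*(c[:2]-h)))
print(sh([*c[:2],.218]))
E
```

```text
t: 39.9
eef_pos: [0.4419, 0.3561, 0.348]
tcp_rot: [179.8, 0.3, 4.1]
contact_force: [0.4, 0.1, 1.3]
opening: 0.0599
grasp_force: 0.0
39.9 [0.4419 0.3561 0.348 ] [179.8   0.3   4.1] [0.4 0.1 1.3] op 59.9 gf 0.0 [ 35.   7.  93.  -0.  80. 120.]
top [0.4428 0.3594 0.2431] [0.442  0.3591 0.2411] [0.0187 0.0191 0.0101] 420
0.13442501698335912
(array([ -1.1,  -2.9, 132.3]), array([0., 0., 0.]))
```

```bash
python3 -m jog '[{"xyz":[0,-3,45],"angular":[0,0,0],"grip":60},{"xyz":[0,-3,90],"angular":[0,0,0],"grip":60},{"xyz":[0,-3,130],"angular":[0,0,0],"grip":60},{"xyz":[0,-3,130],"angular":[0,0,0],"grip":60},{"xyz":[0,-3,130],"angular":[0,0,0],"grip":15},{"xyz":[0,-3,130],"angular":[0,0,0],"grip":15},{"xyz":[0,-3,130],"angular":[0,0,0],"grip":15},{"xyz":[0,-3,130],"angular":[0,0,0],"grip":15},{"xyz":[0,-3,130],"angular":[0,0,0],"grip":15},{"xyz":[0,-3,130],"angular":[0,0,0],"grip":15}]' 40
python3 - <<'E'
from h import *
st(); p=readout.read_state()['eef_pos']
h=np.array([.5672,.3101]); v=np.array([.5764,.1756])-h
w=p[:2]-h; a0=np.arctan2(v[1],v[0])-np.arctan2(w[1],w[0]); a0%=2*np.pi; print('angle',a0)
for a in np.linspace(a0,0,20)[1:]:
    c,sn=np.cos(-a),np.sin(-a); q=h+np.array([c*v[0]-sn*v[1],sn*v[0]+c*v[1]])
    print(round(a,2),sh([*q,p[2]])[0],round(-.75*(a0-a),3))
E
```

```text
t: 40.95
eef_pos: [0.4455, 0.3615, 0.2253]
tcp_rot: [-179.9, -0.4, 4.1]
contact_force: [2.3, -0.9, 7.1]
opening: 0.0186
grasp_force: 39.2
40.95 [0.4455 0.3615 0.2253] [-179.9   -0.4    4.1] [ 2.3 -0.9  7.1] op 18.6 gf 39.2 [ 35.  12. 101.  -0.  66. 121.]
angle 2.0386647805239946
1.93 [-8.3 12.   0. ] -0.08
1.82 [-12.7  25.8   0. ] -0.161
1.72 [-15.6  39.9   0. ] -0.241
1.61 [-17.   54.3   0. ] -0.322
1.5 [-16.8  68.8   0. ] -0.402
1.39 [-15.1  83.1   0. ] -0.483
1.29 [-11.9  97.2   0. ] -0.563
1.18 [ -7.1 110.9   0. ] -0.644
1.07 [ -1.  123.9   0. ] -0.724
0.97 [  6.6 136.3   0. ] -0.805
0.86 [ 15.4 147.7   0. ] -0.885
0.75 [ 25.4 158.2   0. ] -0.966
0.64 [ 36.4 167.5   0. ] -1.046
0.54 [ 48.4 175.6   0. ] -1.127
0.43 [ 61.2 182.4   0. ] -1.207
0.32 [ 74.6 187.7   0. ] -1.288
0.21 [ 88.6 191.6   0. ] -1.368
0.11 [102.8 194.    0. ] -1.449
0.0 [117.2 194.8   0. ] -1.529
```

```bash
python3 -m jog '[{"xyz":[-7,12,0],"angular":[0,0,-0.08],"grip":15},{"xyz":[-12,26,0],"angular":[0,0,-0.16],"grip":15},{"xyz":[-15.5,40,0],"angular":[0,0,-0.24],"grip":15},{"xyz":[-17,54,0],"angular":[0,0,-0.32],"grip":15},{"xyz":[-17,69,0],"angular":[0,0,-0.4],"grip":15},{"xyz":[-15,83,0],"angular":[0,0,-0.48],"grip":15},{"xyz":[-12,97,0],"angular":[0,0,-0.56],"grip":15},{"xyz":[-7,111,0],"angular":[0,0,-0.64],"grip":15},{"xyz":[-1,124,0],"angular":[0,0,-0.72],"grip":15},{"xyz":[6.6,136,0],"angular":[0,0,-0.8],"grip":15},{"xyz":[15.4,147.7,0],"angular":[0,0,-0.885],"grip":15},{"xyz":[25.4,158,0],"angular":[0,0,-0.966],"grip":15},{"xyz":[36.4,167.5,0],"angular":[0,0,-1.046],"grip":15},{"xyz":[48.4,175.6,0],"angular":[0,0,-1.127],"grip":15},{"xyz":[61,182.4,0],"angular":[0,0,-1.207],"grip":15},{"xyz":[74.6,187.7,0],"angular":[0,0,-1.288],"grip":15},{"xyz":[88.6,191.6,0],"angular":[0,0,-1.368],"grip":15},{"xyz":[88.6,191.6,0],"angular":[0,0,-1.368],"grip":15}]'
python3 - <<'E'
from h import *
st()
p=readout.read_state()['eef_pos']
h=np.array([.5672,.3101]); v=np.array([.5764,.1756])-h
w=p[:2]-h; print(np.hypot(*w),np.arctan2(v[1],v[0])-np.arctan2(w[1],w[0]))
print(sh([.5600,.1758,p[2]],90),sh([.5764,.1756,p[2]],90),sh([.5804,.1756,p[2]],90))
E
```

```text
t: 42.75
eef_pos: [0.548, 0.1753, 0.2254]
tcp_rot: [179.6, -0.0, 82.6]
contact_force: [-2.1, -2.2, 10.3]
opening: 0.0185
grasp_force: 41.1
42.75 [0.548  0.1753 0.2254] [179.6  -0.   82.6] [-2.1 -2.2 10.3] op 18.5 gf 41.1 [ 13.  12. 101.  -0.  66.  21.]
0.13612644934779933 0.2100805249821105
(array([ 2. , 11.9,  0. ]), array([ 0.    ,  0.    , -0.1289])) (array([ 3.9, 28.2,  0. ]), array([ 0.    ,  0.    , -0.1289])) (array([ 4.4, 32.1,  0. ]), array([ 0.    ,  0.    , -0.1289]))
```

```bash
python3 -m jog '[{"xyz":[1,7,0],"angular":[0,0,-0.07],"grip":15},{"xyz":[2,14,0],"angular":[0,0,-0.129],"grip":15},{"xyz":[3,21,0],"angular":[0,0,-0.129],"grip":15},{"xyz":[4,27,0],"angular":[0,0,-0.129],"grip":15},{"xyz":[4,30,0],"angular":[0,0,-0.129],"grip":15},{"xyz":[4,32,0],"angular":[0,0,-0.129],"grip":15},{"xyz":[4,32,0],"angular":[0,0,-0.129],"grip":15},{"xyz":[4,32,0],"angular":[0,0,-0.129],"grip":15}]'
```

```text
t: 43.55
eef_pos: [0.5763, 0.1732, 0.2253]
tcp_rot: [-179.9, 0.3, 89.9]
contact_force: [-7.2, -6.2, 12.7]
opening: 0.0179
grasp_force: 41.3
```

```bash
python3 -m jog '[{"xyz":[1,2,0],"angular":[0,0,0],"grip":15},{"xyz":[2,3,0],"angular":[0,0,0],"grip":15},{"xyz":[2,3,0],"angular":[0,0,0],"grip":15},{"xyz":[2,3,0],"angular":[0,0,0],"grip":15}]'
```

```text
t: 43.95
eef_pos: [0.5764, 0.1732, 0.2253]
tcp_rot: [-179.5, 0.5, 89.9]
contact_force: [-13.7, -11.6, 17.5]
opening: 0.0181
grasp_force: 42.0
```

```bash
python3 -m jog '[{"xyz":[0,-2,0],"angular":[0,0,0],"grip":30},{"xyz":[0,-2,0],"angular":[0,0,0],"grip":50},{"xyz":[0,-3,0],"angular":[0,0,0],"grip":60},{"xyz":[0,-3,0],"angular":[0,0,0],"grip":60},{"xyz":[0,-3,-45],"angular":[0,0,0],"grip":60},{"xyz":[0,-3,-90],"angular":[0,0,0],"grip":60},{"xyz":[0,-3,-140],"angular":[0,0,0],"grip":60},{"xyz":[0,-3,-150],"angular":[0,0,0],"grip":60},{"xyz":[0,-3,-150],"angular":[0,0,0],"grip":60}]'
python3 - <<'E'
from h import *
st()
im,W=cloud('wrist')
q=box(W,[.53,.12,.236],[.62,.23,.26]); print('top',((q.min(0)+q.max(0))/2).round(4))
q=box(W,[.5,.0,.19],[.75,.36,.21]); print('roof',cv2.minAreaRect(q[:,:2].astype(np.float32)),len(q))
v,S=cloud('side'); cv2.imwrite('pics/e.png',np.hstack([im,v])[:, :1024][::1]); cv2.imwrite('pics/e.png',np.hstack([im[0:300,150:450],v[60:360,150:512]]))
s,S=cloud('scene'); q=box(S,[.58,-.14,.27],[.74,-.05,.3]); c=np.polyfit(q[:,0],q[:,1],1); print('lamp arm',np.degrees(np.arctan(c[0])),len(q))
E
```

```text
t: 44.85
eef_pos: [0.5785, 0.1782, 0.3747]
tcp_rot: [179.6, -0.1, 89.9]
contact_force: [-0.0, 0.9, 0.0]
opening: 0.0595
grasp_force: 0.0
44.85 [0.5785 0.1782 0.3747] [ 1.796e+02 -1.000e-01  8.990e+01] [-0.   0.9  0. ] op 59.5 gf 0.0 [13. 10. 87.  0. 83. 13.]
top [0.5757 0.1744 0.2405]
roof ((0.6277419924736023, 0.16464239358901978), (0.3031603991985321, 0.14025750756263733), 88.47722625732422) 30481
lamp arm -0.2823012268065042 382
```

View pics/e.png

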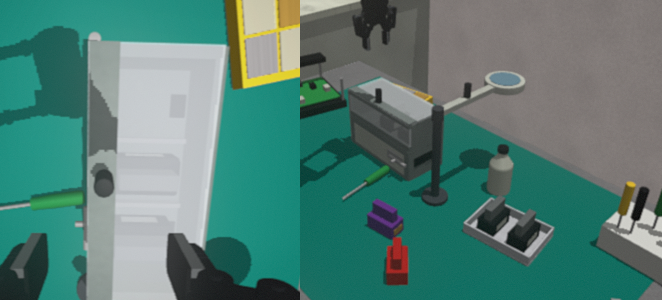

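The leaf is back in exactly its starting shut pose: the post is at (0.5757,0.1744), as before. The lamp points out and everything else stands as intended.

```bash
python3 -c "
from bench import r
print(r.close_job())"
```

```text
the job is handed in; nothing more can be done
None
```

I handed the job in at about 45 s: the lamp points straight out, both charged packs stand in the tray, the two bench packs stand in the middle and right bays, and the top leaf is fully shut; I never touched the bolted bottom half.

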